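# Slide a thin sample paddle off the finishing board and rest it on the sloping drying stand

### The arm

A 7-joint arm with a two-finger parallel gripper is mounted at the origin on the work surface. World frame = base frame: x ahead of the robot, y to its left, z up, the work surface at z = 0. Lengths are in m, angles in rad, forces in N, time in s.
With the tool pointing down it reaches from about 0.4 to 0.9 m from the base axis. Payload 5.5 kg.
Tool frame: the origin (TCP) lies midway between the tips of the shut fingers; the grasp point (between the pads) lies 19 mm behind it (arm.grasp_offset is the distance from the TCP to the grasp point, in m); z points along the fingers, x is the direction in which the jaws open and shut, and the axes are right-handed (so a half turn about z gives the same grasp; the last joint's range is limited). The gripper opens to 85 mm and grips with 20 to 120 N. Pads are 22 mm wide; open, the fingers measure 114 mm over their backs; the gripper's body (76 mm by 85 mm) begins 54 mm behind the grasp point. The pads swing forward as they close: fully open they stand 13 mm farther back than shut.
Start: joints at [0.263, 0.501, -0.427, 1.55, 0.221, 1.138, -0.21], TCP at [0.65, 0, 0.231] pointing down, gripper open.
Joint ranges: [-2.88, 2.88], [-0.31, 2.03], [-1.54, 1.56], [0.2, 2.42], [-1.41, 4.55], [0.19, 2.02], [-2.57, 2.57]. Speed limits (rad/s): [2.57, 2.57, 3.14, 3.14, 3.14, 3.14, 3.14].

### API

Orientations are given as a unit quaternion [x, y, z, w].
In Python, from station import arm, optics gives the robot as it stands. The module is installed in compiled form; this text tells all that it offers.
- The arm moves only by the shell command python3 -m crank 'ROWS' [FORCE]. ROWS is JSON, a list of rows, each a list of 3 entries, a list of its own where there are three numbers: the opening, from 0 (shut) to 1 (fully open), then the shift along the tool's x, y, z in mm, then the turn, a rotation vector about the tool's x, y, z in rad. A call has 1 to 5 rows; each row shifts and turns the commanded pose from where the row before left it, along the tool's axes as they then stand; what a row does not reach is not made up. A row lasts 1/10 s, in which the tool goes at most 50 mm and 8.59 degrees, less where a joint would pass 70% of its speed; a pose out of reach is approached as far as the arm can. A call with a gripper value outside its range is refused whole. The fingers move at their own pace and stop on an object; FORCE is the grip in N (left out, the last holds). Time passes only in rows, so rows that do not move let the fingers close. It gives the time, the measured TCP pose, the force and the opening at its end, in the units of the state.
- arm.read_state(): the state, without advancing time (a new reading comes with each control period).
- optics.read_camera(name): name is "scene" or "side" or "wrist"; returns a dict with "image" (420x560x3 uint8, red, green, blue), "z_map" (420x560 float32, m along the optical axis (not along the pixel's ray), 0 where there is no reading), "vertical_fov" (degrees; the focal length in pixels is half the picture's height over the tangent of half this angle, whatever the lens; pixels are square), "cx", "cy" (the principal point, pixels), "cam_to_world" (4x4, takes a point from camera to world coordinates). Camera axes: x right, y down, z forward; pixel columns grow to the right and rows downward; lengths in m; the calibration is good to about 2 mm. A picture is of the moment at which its call begins.
- arm.close_job(): hands the job in, once; it reports no verdict.
The state is a dict: "time_s": time; "joint_pos": joint angles; "qvel": joint speeds; "tau": joint torques, N m; "eef_pos": TCP position; "tool_rot": TCP orientation; "force": force on the tool from outside, world axes, zero at the start; "torque": the same for the moment, N m; "finger_gap": finger opening in m.
Only numpy, scipy, OpenCV 4.12 (cv2) and the standard library are available. Lean on these libraries where they do the work, as an engineer would, in place of code of your own. Each camera call takes 0.05 s, during which the arm holds its last target.

### The job

The thin wooden sample paddle lying on the raised white board is too flat to pick up where it is: slide it towards the robot until its handle sticks well out over the board's front edge, then take it by the handle and lift it clear. Lay it flat on the empty sloping stand, handle pointing down the slope between the two stops and both shoulders against the stops, and let go only once it is lying there. Do not let it fall, and leave the other things on the bench alone.

Things in the scene. Friction and masses are not known exactly. Their poses are not given: they have to be found in the camera images.
- paddle: Loose T-shaped wooden paddle, 4 mm thick, 0.07 kg: blade 130 mm wide (y), 80 mm long (x 0 to +80), handle 34 mm wide, 55 mm long (x 0 to -55). Origin: underside, middle of the shoulder line where handle meets blade; x from handle to blade, z up. Starts flat and wholly on the board, handle roughly towards the robot. Centre of mass about 30 mm from the origin towards the blade.
- handle_end (a point): Middle of the free end of the paddle's handle, at mid-thickness (paddle x = -55 mm, z = 2 mm).
- far_edge (a point): Middle of the blade's far edge, opposite the handle, at mid-thickness (paddle x = +80 mm, z = 2 mm); the edge runs 65 mm either way along the paddle's y.
- board: Fixed raised board, white square top 240 x 240 mm, its upper face 70 mm above the bench. Origin: under its centre at bench level; its front edge (nearest the robot) is at its x = -120 mm; the top overhangs its frame by 15 mm and is 18 mm thick.
- stand: Fixed empty plywood stand, 140 mm wide, foot 100 mm deep (x -30 to +70 mm) and 15 mm thick; origin at bench level. Its board slopes 26 degrees, low end towards the robot (-x). Ahead of the low edge the space is open down to the foot and the bench.
- stand_slope: Sloping board of the empty stand, 140 mm wide (y), 95 mm up the slope. Origin: middle of its low edge, on the upper face, 115 mm above the bench; x up the slope, z square out of the face. Two stops, 12 mm wide, centred at y = +-60 mm, fill x -10 to 0 mm and stand 10 mm out of the face. A correctly laid paddle has its origin and axes on these.
- full_stand: A second stand of the same size and frame beside it, already carrying a like paddle (fixed to it). Leave it. Which of the two stands is on the left varies.
- tin: Bystander, leave alone: small bare metal tin, 34 mm across, 45 mm high, on the far left corner of the board. Origin under its centre.
- varnish: Bystander, leave alone: can, 72 mm across, 100 mm high, beyond the stands. Origin under its centre.
- glue: Bystander, leave alone: bottle, 56 mm across, 160 mm high, beyond the stands. Origin under its centre.
- sander: Bystander, leave alone: black rubber sanding block, 110 x 65 x 40 mm, beyond the stands. Origin under its centre.
- offcut: Bystander, leave alone: wooden offcut, 160 x 60 x 30 mm, left of the board. Origin under its centre.
- brush: Bystander, leave alone: paint brush lying left of the board. Origin under its centre.
- driver: Bystander, leave alone: screwdriver lying right of the stands. Origin under its centre.
- plug: Bystander, leave alone: dark wooden disc, 32 mm across, 25 mm high, between the board and the stands. Origin under its centre.
Not all that is in view belongs to the job. There is more than one size of the paddle; the job needs the middle-sized.

How it is judged:
On the way, in this order (a step that is already met when the one before it is completed fails the run):
1. The paddle, still lying flat on the board, has its handle end at least 30 mm out over the board's front edge (x of handle_end in the frame of board below -0.15 m and z of paddle in the frame of board between 0.065 and 0.076 m and angle between paddle's own z axis and vertical below 0.1 rad), for 0.2 s.
2. The paddle is held by the fingers and lifted at least 30 mm clear above the board (height (world z) of paddle above 0.1 m and contact force between the fingers and paddle above 0.5 N), for 0.1 s.
3. The paddle lies along the empty stand's slope (within 8.6 degrees and 12 mm of its face) while the fingers still hold it (angle between the z axis of paddle and the z axis of stand_slope, either way round below 0.15 rad and z of paddle in the frame of stand_slope between -0.006 and 0.012 m and distance between paddle and stand_slope below 0.04 m and contact force between the fingers and paddle above 0.5 N), for 0.1 s.
At the end, for the whole second after the job is handed in: The paddle lies released and at rest, flat on the empty stand's sloping face (within 4 degrees, underside within 4 mm of the face), handle down the slope, shoulders at the stops (gap under 6 mm), within 12 mm sideways of the middle and 5.7 degrees of straight (x of paddle in the frame of stand_slope between -0.004 and 0.006 m and y of paddle in the frame of stand_slope between -0.012 and 0.012 m and z of paddle in the frame of stand_slope between -0.003 and 0.004 m and angle between the z axis of paddle and the z axis of stand_slope, either way round below 0.07 rad and angle between the x axis of paddle and the x axis of stand_slope, either way round below 0.1 rad and x of handle_end in the frame of stand_slope below -0.04 m and linear speed of paddle below 0.02 m/s); the robot touches nothing.
It fails at once if the paddle falls below the level of board and stand (height (world z) of paddle below 0.055 m).
It fails at once if a bystander is moved more than 30 mm (distance of any of tin, varnish, glue, sander, offcut, brush, driver, plug from where it was at the start of the episode above 0.03 m).
It also fails if it takes over 48 s, if anything falls off the work surface, if the arm or the gripper's body presses on something with over 40 N, if the wrist force passes 120 N, or if a joint passes its speed limit or range.

## Working session

There is one attempt and no reset: what is moved stays moved. The work goes in short steps, Python scripts to look and compute and a shell command to move; the robot and the scene stay as the last step left them, time stands still between calls to the robot, and variables do not carry over. Pictures are saved under pics/ and viewed, and the job is handed in when it is done.

```bash
mkdir -p pics; ls; cat > h.py <<'E'
import numpy as np, cv2
from station import arm, optics
def cam(n):
    c=optics.read_camera(n); c={**c}; h=c["image"].shape[0]
    c["f"]=h/2/np.tan(np.radians(c["vertical_fov"])/2); return c
def save(c,name): cv2.imwrite("pics/"+name,cv2.cvtColor(c["image"],cv2.COLOR_RGB2BGR))
def ray(c,u,v):
    T=np.array(c["cam_to_world"]); d=np.array([(u-c["cx"])/c["f"],(v-c["cy"])/c["f"],1.0]); return T[:3,3],T[:3,:3]@d
def onz(c,u,v,z):
    o,d=ray(c,u,v); return o+d*(z-o[2])/d[2]
def dep(c,u,v):
    o,d=ray(c,u,v); return o+d*c["z_map"][int(round(v)),int(round(u))]
def cloud(c):
    h,w=c["z_map"].shape; u,v=np.meshgrid(np.arange(w),np.arange(h)); z=c["z_map"]
    P=np.stack([(u-c["cx"])/c["f"]*z,(v-c["cy"])/c["f"]*z,z],-1); T=np.array(c["cam_to_world"]); return P@T[:3,:3].T+T[:3,3]
def proj(c,p):
    T=np.array(c["cam_to_world"]); q=T[:3,:3].T@(np.array(p)-T[:3,3]); return q[:2]/q[2]*c["f"]+[c["cx"],c["cy"]]
E
python3 - <<'E'
from h import *
import pickle
for n in ["scene","side","wrist"]:
    c=cam(n); save(c,n+"0.png"); pickle.dump(c,open(n+"0.pkl","wb")); print(n,c["f"],c["cx"],c["cy"]); print(np.round(c["cam_to_world"],3))
print(arm.read_state(), arm.grasp_offset)
E
```

```text
pics
scene 461.3746853586435 286.3942505178893 210.1290337294109
[[-0.042  0.685 -0.727  1.369]
 [ 0.999  0.03  -0.029  0.048]
 [ 0.002 -0.728 -0.686  0.931]
 [ 0.     0.     0.     1.   ]]
side 467.25048605707906 272.7559904254299 208.94441130374665
[[-0.843 -0.416  0.341  0.011]
 [-0.538  0.665 -0.519  0.816]
 [-0.01  -0.62  -0.784  1.288]
 [ 0.     0.     0.     1.   ]]
wrist 336.25724564182116 278.7755550000075 212.48407600617568
[[ 1.     0.    -0.002  0.65 ]
 [-0.001 -0.955 -0.298  0.077]
 [-0.002  0.298 -0.955  0.374]
 [ 0.     0.     0.     1.   ]]
{'time_s': 0.15, 'joint_pos': array([ 0.26317525,  0.50165626, -0.4268343 ,  1.5511716 ,  0.22079489,
        1.13827301, -0.21028923]), 'qvel': array([-0.00054193, -0.00300959, -0.00055273, -0.0027257 ,  0.00084888,
       -0.00117277,  0.00093481]), 'tau': array([-7.84630305e-03, -5.70037007e+01, -5.82563952e+00, -2.81283009e+01,
        1.07005105e-02,  7.80367671e-03, -3.10690336e-05]), 'eef_pos': array([ 6.49492516e-01, -8.86159198e-06,  2.30499104e-01]), 'tool_rot': array([ 9.99999732e-01,  3.52987762e-05, -7.30181753e-04, -3.90160488e-05]), 'force': array([ 0.25052231,  0.01961399, -0.34020189]), 'torque': array([-0.01542349,  0.00919299,  0.08499506]), 'finger_gap': 0.08503088345188661} 0.0187
```

View pics/scene0.png

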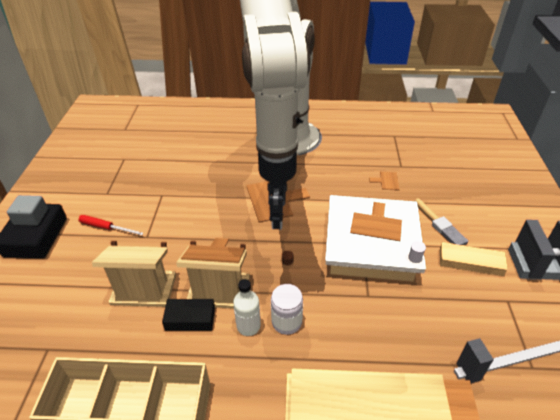

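View pics/side0.png

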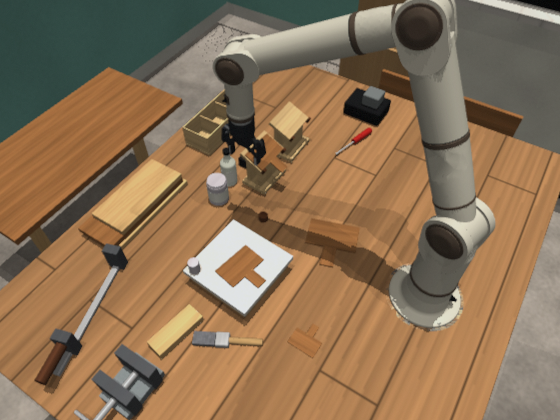

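View pics/wrist0.png

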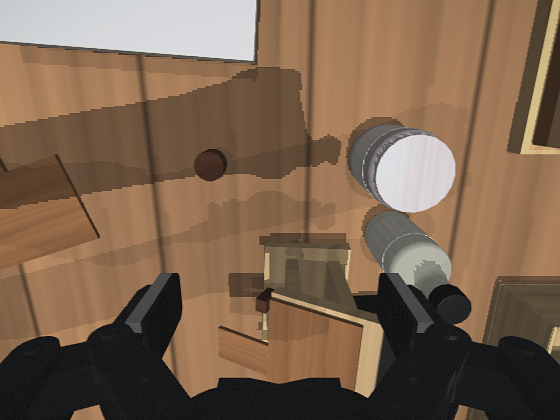

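The scene picture shows three paddles: a large one on the bench at (265,200), a small one on the bench at (388,180), and one on the white board at (377,222). The empty stand is at (137,270), with two stops on its top edge. The full stand is at (215,265). The other items are the tin (416,252), the plug (287,257), the varnish (286,308) and the glue (246,310). I'll confirm the paddle by size and measure it.

```bash
python3 - <<'E'
from h import *
import pickle
S=pickle.load(open("scene0.pkl","rb"));D=pickle.load(open("side0.pkl","rb"))
def crop(c,x0,y0,x1,y1,s): 
    return cv2.resize(cv2.cvtColor(c["image"][y0:y1,x0:x1],cv2.COLOR_RGB2BGR),None,fx=s,fy=s,interpolation=cv2.INTER_CUBIC)
a=crop(S,320,160,440,280,4);b=crop(D,180,215,300,335,4)[:480]
cv2.imwrite("pics/crop_paddle.png",cv2.resize(np.hstack([a,b]),(800,400)))
a=crop(S,90,230,180,310,5);b=crop(D,235,85,325,165,5)
cv2.imwrite("pics/crop_stand.png",cv2.resize(np.hstack([a,b]),(800,355)))
# board/paddle masks
for nm,c,box in (("scene",S,(320,185,430,280)),("side",D,(180,215,300,320))):
    hsv=cv2.cvtColor(c["image"],cv2.COLOR_RGB2HSV)
    print(nm,hsv[222,377] if nm=="scene" else hsv[265,238])
    m=cv2.inRange(hsv,(5,120,60),(20,255,255)); w=cv2.inRange(hsv,(0,0,150),(180,60,255))
    bm=np.zeros_like(m); x0,y0,x1,y1=box; bm[y0:y1,x0:x1]=255
    w&=bm
    cs,_=cv2.findContours(w,cv2.RETR_EXTERNAL,cv2.CHAIN_APPROX_NONE); k=max(cs,key=cv2.contourArea)
    hull=cv2.convexHull(k); q=cv2.approxPolyDP(hull,6,True)[:,0]
    print("board quad",q.tolist(),[np.round(onz(c,*p,.07),4).tolist() for p in q])
    hm=np.zeros_like(m); cv2.fillPoly(hm,[hull],255); hm=cv2.erode(hm,np.ones((5,5)))
    pm=m&hm
    cs,_=cv2.findContours(pm,cv2.RETR_EXTERNAL,cv2.CHAIN_APPROX_NONE); k=max(cs,key=cv2.contourArea)
    q=cv2.approxPolyDP(k,3,True)[:,0]
    print("paddle",cv2.contourArea(k),[(p.tolist(),np.round(onz(c,*p,.074),3)[:2].tolist()) for p in q])
    P=cloud(c); print("depth heights paddle",np.median(P[pm>0],0),"board",np.median(P[w>0],0))
E
```

```text
scene [ 14 165 226]
board quad [[330, 195], [415, 201], [425, 268], [326, 262]] [[0.3884, 0.1315, 0.07], [0.4032, 0.3671, 0.07], [0.6438, 0.3526, 0.07], [0.6354, 0.1152, 0.07]]
paddle 1059.5 [([354, 213], [0.463, 0.194]), ([351, 232], [0.535, 0.181]), ([399, 240], [0.558, 0.301]), ([400, 220], [0.485, 0.314]), ([385, 218], [0.479, 0.275]), ([384, 204], [0.424, 0.278]), ([374, 203], [0.421, 0.251]), ([371, 215], [0.469, 0.239])]
depth heights paddle [0.50608041 0.25287442 0.07431122] board [0.55279424 0.23083809 0.07026472]
side [ 14 156 167]
board quad [[233, 219], [292, 255], [244, 313], [183, 270]] [[0.6277, 0.115, 0.07], [0.3925, 0.1317, 0.07], [0.4072, 0.37, 0.07], [0.6433, 0.3526, 0.07]]
paddle 1033.5 [([216, 270], [0.557, 0.301]), ([233, 286], [0.482, 0.318]), ([244, 276], [0.474, 0.273]), ([257, 286], [0.423, 0.281]), ([264, 281], [0.414, 0.256]), ([252, 270], [0.465, 0.243]), ([262, 259], [0.461, 0.195]), ([246, 246], [0.53, 0.182])]
depth heights paddle [0.49956057 0.25746756 0.07573342] board [0.51910913 0.24494571 0.07176048]
```

```bash
sleep 5; ls pics
```

```text
crop_paddle.png
crop_stand.png
scene0.png
side0.png
wrist0.png
```

View pics/crop_paddle.png

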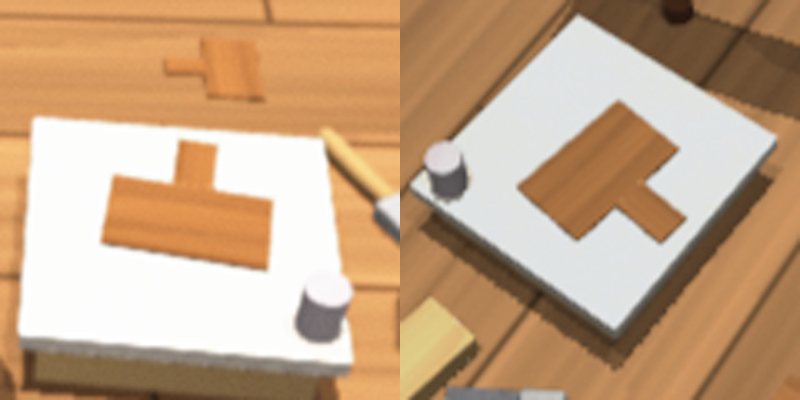

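View pics/crop_stand.png

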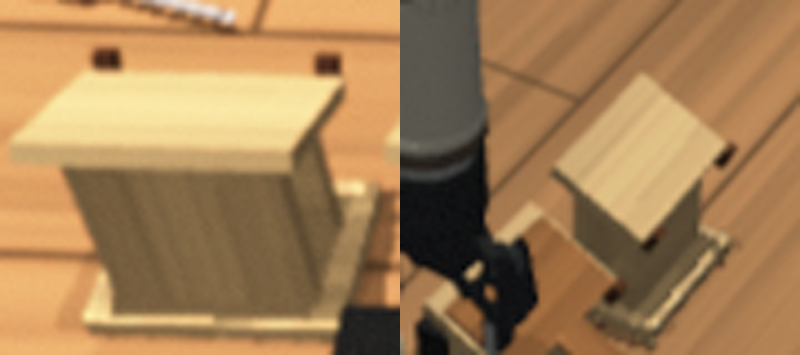

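The enlarged crops settle which paddle to use. The one on the board has a blade about 0.125–0.13 m wide, roughly 0.08 m long, and lies at z≈0.074. The small bench paddle is clearly smaller, and the large one lies on the bench at (265,200), so the board paddle is the middle-sized one the task means. The empty stand has two dark stops at its low edge, at scene pixels about (114,243) and (164,244). Next I'll measure the stand from both views.

```bash
python3 - <<'E'
from h import *
import pickle
S=pickle.load(open("scene0.pkl","rb"));D=pickle.load(open("side0.pkl","rb"))
for nm,c,box in (("scene",S,(88,240,172,268)),("side",D,(265,95,312,142))):
    P=cloud(c); x0,y0,x1,y1=box
    hsv=cv2.cvtColor(c["image"],cv2.COLOR_RGB2HSV)
    dark=np.zeros(hsv.shape[:2],np.uint8); dark[y0:y1,x0:x1]=cv2.inRange(hsv,(0,0,0),(180,255,90))[y0:y1,x0:x1]
    n,l,st,ce=cv2.connectedComponentsWithStats(dark)
    for i in range(1,n):
        if st[i,4]>6: print("dark",st[i],np.round(ce[i],1),np.round(np.median(P[l==i],0),3))
    m=np.zeros(hsv.shape[:2],bool); m[y0:y1,x0:x1]=True
    m&=cv2.inRange(hsv,(15,60,140),(32,160,255))>0
    m&=(P[...,2]>.108)&(P[...,2]<.165)
    Q=P[m]
    for _ in range(5):
        o=Q.mean(0); nn=np.linalg.svd(Q-o)[2][2]; nn*=np.sign(nn[2]); r=(Q-o)@nn; Q=Q[abs(r)<max(.003,2*r.std())] 
    print(nm,len(Q),"n",nn.round(3),"tilt",np.degrees(np.arccos(nn[2])),"yaw",np.degrees(np.arctan2(-nn[1],-nn[0])),"o",o.round(4))
    e=np.cross(nn,[0,0,1]); e/=np.linalg.norm(e); e*=np.sign(e[1]); up=np.cross(e,nn)
    a=(Q-o)@e; b=(Q-o)@up
    rect=cv2.minAreaRect(np.stack([a,b],1).astype(np.float32)); print("rect",rect, "center",(o+e*rect[0][0]+up*rect[0][1]).round(4))
    box=cv2.boxPoints(rect); print([(o+e*p[0]+up*p[1]).round(3).tolist() for p in box])
E
```

```text
dark [112 242   5   3  13] [113.7 243. ] [ 0.642 -0.392  0.122]
dark [162 243   4   3   9] [163.7 244.3] [ 0.641 -0.271  0.121]
scene 1111 n [-0.434 -0.003  0.901] tilt 25.694821042707872 yaw 0.4321653663877206 o [ 0.6926 -0.3336  0.1377]
rect ((-0.0002121180295944214, -0.006584446877241135), (0.14195126295089722, 0.10910091549158096), 2.357877492904663) center [ 0.6867 -0.3338  0.1349]
[[0.734, -0.407, 0.157], [0.635, -0.403, 0.11], [0.64, -0.261, 0.113], [0.738, -0.265, 0.16]]
dark [306 119   4   4   8] [307.5 120.4] [ 0.64  -0.389  0.112]
dark [275 128  27  14 185] [288.5 136.8] [ 0.663 -0.319  0.062]
side 678 n [-0.433 -0.013  0.901] tilt 25.668811196298506 yaw 1.7404401390898845 o [ 0.688  -0.3278  0.1381]
rect ((0.020118921995162964, -0.0003982633352279663), (0.20016267895698547, 0.09646309912204742), 0.22513355314731598) center [ 0.6871 -0.3077  0.1379]
[[0.733, -0.407, 0.159], [0.646, -0.409, 0.117], [0.641, -0.209, 0.117], [0.728, -0.207, 0.159]]
```

Both views agree. The stand's low edge is centred near (0.645, -0.333, 0.115) with a yaw of about 1°. The paddle is at about -11° with its far edge near (0.547, 0.241), and the board is at about -3.6°. I'll pull the paddle from behind its far edge with the open fingers, starting by moving over and turning the tool.

```bash
python3 -m crank '[[1,[-15,-48,0],[0,0,0]],[1,[-15,-48,0],[0,0,0]],[1,[-15,-48,0],[0,0,0]],[1,[-15,-48,0],[0,0,0]],[1,[-10,-44,0],[0,0,0]]]'
python3 -m crank '[[1,[0,0,0],[0,0,0.147]],[1,[0,0,0],[0,0,0.147]],[1,[0,0,0],[0,0,0.147]],[1,[0,0,0],[0,0,0.147]],[1,[0,0,0],[0,0,0.147]]]'
python3 -m crank '[[1,[0,0,0],[0,0,0.147]],[1,[0,0,0],[0,0,0.147]],[1,[0,0,0],[0,0,0.147]],[1,[0,0,0],[0,0,0.147]],[1,[0,0,0],[0,0,0.147]]]'
python3 -m crank '[[1,[0,0,0],[0,0,0.147]],[1,[0,0,0],[0,0,0.147]],[1,[0,0,0],[0,0,0]]]'
```

```text
time_s: 0.65
eef_pos: [0.5787, 0.2373, 0.2312]
tool_rot: [1.0, 0.001, -0.0, -0.0]
force: [0.3, 0.5, 0.1]
finger_gap: 0.0853
time_s: 1.15
eef_pos: [0.5801, 0.2348, 0.2309]
tool_rot: [0.932, -0.362, -0.0, 0.0]
force: [-0.5, -0.2, 0.5]
finger_gap: 0.0855
time_s: 1.65
eef_pos: [0.58, 0.2348, 0.2309]
tool_rot: [0.74, -0.673, -0.0, 0.0]
force: [0.3, 0.6, 0.1]
finger_gap: 0.0854
time_s: 1.95
eef_pos: [0.58, 0.235, 0.231]
tool_rot: [-0.635, 0.772, 0.0, -0.0]
force: [0.4, 0.7, -0.3]
finger_gap: 0.0853
```

```bash
cat > pad.py <<'E'
from h import *
def paddle(c,z,roi=None,thr=3,vmin=60):
    hsv=cv2.cvtColor(c["image"],cv2.COLOR_RGB2HSV); m=cv2.inRange(hsv,(5,110,vmin),(20,255,255))
    P=cloud(c); m&=((abs(P[...,2]-z)<.012)*255).astype(np.uint8)
    if roi is not None: b=np.zeros_like(m); x0,y0,x1,y1=roi; b[y0:y1,x0:x1]=255; m&=b
    m=cv2.morphologyEx(m,cv2.MORPH_OPEN,np.ones((3,3)))
    cs,_=cv2.findContours(m,cv2.RETR_EXTERNAL,cv2.CHAIN_APPROX_NONE); k=max(cs,key=cv2.contourArea)
    q=cv2.approxPolyDP(k,thr,True)[:,0]
    return k,q,[np.round(onz(c,*p,z),4)[:2].tolist() for p in q]
E
python3 - <<'E'
from pad import *
import pickle
c=cam("wrist"); save(c,"wrist1.png"); pickle.dump(c,open("wrist1.pkl","wb"))
k,q,w=paddle(c,.074,thr=5)
for a,b in zip(q,w): print(a,b)
print(np.round(c["cam_to_world"],3)[:3,3])
E
```

```text
[213 228] [0.5597, 0.3039]
[217 299] [0.4843, 0.3192]
[264 301] [0.4728, 0.2727]
[266 346] [0.4186, 0.282]
[295 346] [0.4126, 0.2515]
[297 300] [0.4674, 0.2394]
[343 300] [0.4584, 0.1934]
[347 228] [0.5351, 0.179]
[0.655 0.221 0.374]
```

View pics/wrist1.png

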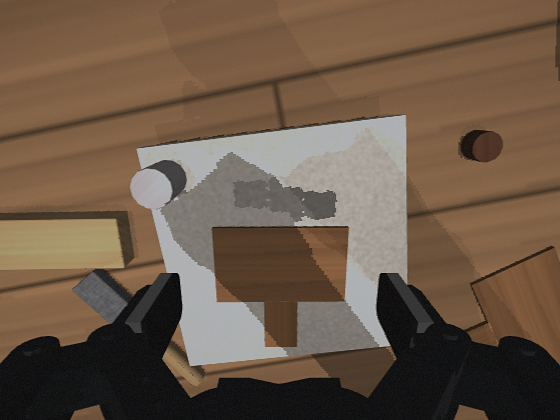

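The wrist view shows the paddle squared up to the tool. Its far corners are at (213,228) and (347,228), and its handle end is at (266–295,346). The far edge midpoint is at (0.547, 0.2415), and the TCP is 33 mm behind it with no lateral offset. Now I'll descend.

```bash
python3 -m crank '[[1,[0,0,30],[0,0,0]],[1,[0,0,30],[0,0,0]],[1,[0,0,30],[0,0,0]],[1,[0,0,30],[0,0,0]],[1,[0,0,30],[0,0,0]]]' 
python3 -m crank '[[1,[0,0,5],[0,0,0]],[1,[0,0,5],[0,0,0]],[1,[0,0,0],[0,0,0]]]' 
python3 - <<'E'
from h import *
c=cam("side"); a=c["image"][200:330,170:310]
cv2.imwrite("pics/side2.png",cv2.resize(cv2.cvtColor(a,cv2.COLOR_RGB2BGR),None,fx=4,fy=4,interpolation=cv2.INTER_CUBIC))
c=cam("wrist"); save(c,"wrist2.png")
print(arm.read_state()["force"],arm.read_state()["eef_pos"])
E
```

```text
time_s: 2.5
eef_pos: [0.5803, 0.2349, 0.0801]
tool_rot: [-0.637, 0.771, 0.0, 0.0]
force: [0.6, -0.6, 0.6]
finger_gap: 0.0855
time_s: 2.8
eef_pos: [0.5809, 0.2352, 0.072]
tool_rot: [-0.636, 0.772, -0.0, 0.0]
force: [-0.1, -0.3, 1.0]
finger_gap: 0.0851
[-0.25040309 -0.02062834 -0.1395708 ] [0.58151347 0.23543718 0.07293563]
```

View pics/side2.png

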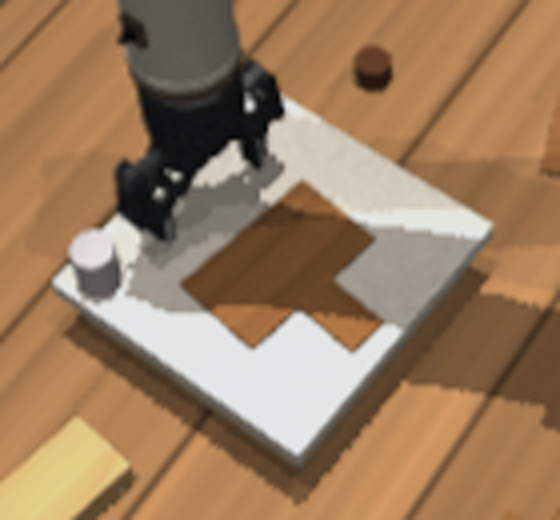

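View pics/wrist2.png

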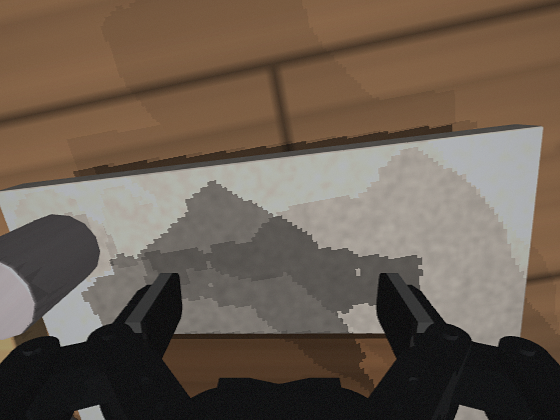

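The fingers are behind the far edge, which is at row ~335 in the wrist view, and clear of the tin. Now I'll feel for the board.

```bash
python3 -m crank '[[1,[0,0,4],[0,0,0]],[1,[0,0,4],[0,0,0]],[1,[0,0,0],[0,0,0]]]' 
python3 -m crank '[[1,[0,0,1.5],[0,0,0]],[1,[0,0,0],[0,0,0]]]' 
python3 -m crank '[[1,[0,0,1.5],[0,0,0]],[1,[0,0,0],[0,0,0]]]' 
```

```text
time_s: 3.2
eef_pos: [0.5801, 0.2348, 0.0631]
tool_rot: [-0.636, 0.772, 0.0, -0.0]
force: [-0.6, 0.5, 0.4]
finger_gap: 0.0855
time_s: 3.4
eef_pos: [0.5802, 0.2349, 0.0617]
tool_rot: [-0.636, 0.772, 0.0, -0.0]
force: [-1.0, -0.1, -0.1]
finger_gap: 0.0853
time_s: 3.6
eef_pos: [0.5802, 0.2349, 0.0601]
tool_rot: [-0.636, 0.772, 0.0, -0.0]
force: [0.3, -1.0, -0.2]
finger_gap: 0.085
```

```bash

python3 -m crank '[[1,[0,0,1],[0,0,0]],[1,[0,0,0],[0,0,0]]]' 
python3 -m crank '[[1,[0,0,1],[0,0,0]],[1,[0,0,0],[0,0,0]]]' 
```

```text
time_s: 3.8
eef_pos: [0.5803, 0.2349, 0.0592]
tool_rot: [-0.636, 0.772, 0.0, -0.0]
force: [-0.5, -0.5, -0.1]
finger_gap: 0.0854
time_s: 4.0
eef_pos: [0.5802, 0.2349, 0.0582]
tool_rot: [-0.636, 0.772, 0.0, -0.0]
force: [-0.3, -0.3, -0.2]
finger_gap: 0.0852
```

```bash

python3 -m crank '[[1,[0,0,1],[0,0,0]],[1,[0,0,0],[0,0,0]]]' 
python3 - <<'E'
from h import *
c=cam("wrist"); save(c,"wrist3.png"); P=cloud(c)
for u,v in((165,276),(395,276),(172,285),(388,285),(280,300)): print(u,v,dep(c,u,v).round(4))
E
```

```text
time_s: 4.2
eef_pos: [0.5803, 0.2349, 0.0572]
tool_rot: [-0.636, 0.772, 0.0, -0.0]
force: [0.2, -0.0, -0.3]
finger_gap: 0.0853
165 276 [0.6003 0.279  0.0785]
395 276 [0.5825 0.1877 0.0785]
172 285 [0.5969 0.2764 0.0806]
388 285 [0.5818 0.192  0.0832]
280 300 [0.5762 0.2363 0.0715]
```

View pics/wrist3.png

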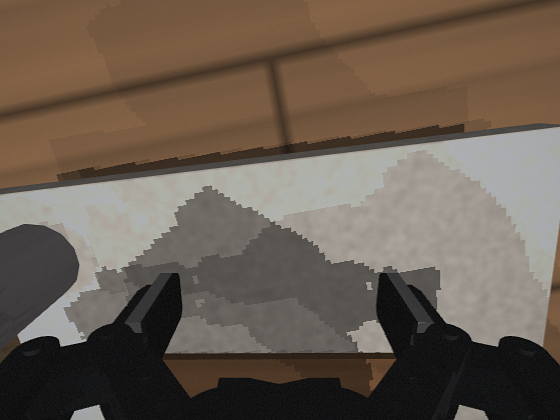

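No contact yet. Depth puts the fingertip corners at z≈0.0785, so there is still some gap, and I'll continue down.

```bash

python3 -m crank '[[1,[0,0,2],[0,0,0]],[1,[0,0,0],[0,0,0]]]' 
python3 -m crank '[[1,[0,0,1.5],[0,0,0]],[1,[0,0,0],[0,0,0]]]'
python3 - <<'E'
from h import *
c=cam("wrist"); P=cloud(c)
hsv=cv2.cvtColor(c["image"],cv2.COLOR_RGB2HSV)
for x0,x1 in((120,182),(377,440)):
    m=np.zeros(hsv.shape[:2],bool); m[265:340,x0:x1]=True; m&=(hsv[...,2]<75)&(hsv[...,1]<90)
    Q=P[m&(P[...,2]>.04)]; print(len(Q),np.percentile(Q[:,2],[0,2,5,10,50]).round(4))
    i=np.argsort(Q[:,2])[:8]; print(Q[i].round(4).tolist())
E
```

```text
time_s: 4.45
eef_pos: [0.5805, 0.235, 0.0569]
tool_rot: [-0.636, 0.772, -0.0, 0.0]
force: [-4.1, -1.8, 11.3]
finger_gap: 0.0854
time_s: 4.65
eef_pos: [0.5805, 0.235, 0.0568]
tool_rot: [-0.636, 0.772, -0.0, 0.0]
force: [-7.3, -4.4, 22.9]
finger_gap: 0.0853
3211 [0.0703 0.0728 0.075  0.078  0.0939]
[[0.5867, 0.2787, 0.0703], [0.5947, 0.2907, 0.0704], [0.5946, 0.2926, 0.0704], [0.5714, 0.2854, 0.0706], [0.5859, 0.2788, 0.0706], [0.5766, 0.2815, 0.0706], [0.5941, 0.2774, 0.0706], [0.5922, 0.2775, 0.0706]]
3236 [0.0699 0.073  0.0754 0.0783 0.0943]
[[0.5739, 0.1937, 0.0699], [0.5567, 0.1952, 0.0701], [0.5605, 0.1713, 0.0702], [0.5779, 0.193, 0.0702], [0.5715, 0.178, 0.0702], [0.5732, 0.1813, 0.0703], [0.571, 0.1776, 0.0703], [0.5634, 0.1725, 0.0703]]
```

Contact is at TCP z≈0.057. I'll lift 4 mm of command, about 1 mm clear of the board, and pull along tool +y.

```bash

python3 -m crank '[[1,[0,0,-4],[0,0,0]],[1,[0,0,0],[0,0,0]]]' 
python3 -m crank '[[1,[0,6,0],[0,0,0]],[1,[0,6,0],[0,0,0]],[1,[0,6,0],[0,0,0]],[1,[0,6,0],[0,0,0]],[1,[0,6,0],[0,0,0]]]'
python3 -m crank '[[1,[0,6,0],[0,0,0]],[1,[0,6,0],[0,0,0]],[1,[0,0,0],[0,0,0]]]'
python3 - <<'E'
from h import *
c=cam("side"); a=c["image"][200:330,170:310]
cv2.imwrite("pics/side4.png",cv2.resize(cv2.cvtColor(a,cv2.COLOR_RGB2BGR),None,fx=4,fy=4,interpolation=cv2.INTER_CUBIC))
E
```

```text
time_s: 4.9
eef_pos: [0.581, 0.2352, 0.0586]
tool_rot: [-0.636, 0.772, -0.0, 0.001]
force: [-0.6, 0.0, -0.7]
finger_gap: 0.0855
time_s: 5.4
eef_pos: [0.5501, 0.2409, 0.0576]
tool_rot: [-0.636, 0.772, 0.0, -0.0]
force: [0.1, -0.0, -0.1]
finger_gap: 0.0856
time_s: 5.7
eef_pos: [0.538, 0.2434, 0.0578]
tool_rot: [-0.636, 0.772, 0.0, -0.0]
force: [-0.0, 0.4, -0.1]
finger_gap: 0.0851
```

View pics/side4.png

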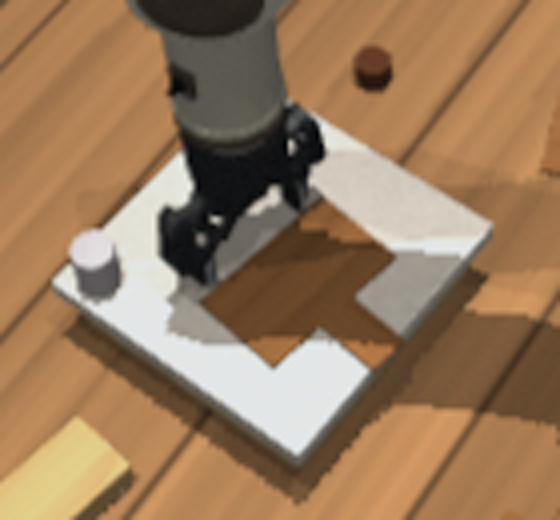

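The fingers are pushing the far edge and the handle end is just at the front edge, at (385,360) in the crop. I'll continue another 44 mm.

```bash

python3 -m crank '[[1,[0,6,0],[0,0,0]],[1,[0,6,0],[0,0,0]],[1,[0,6,0],[0,0,0]],[1,[0,6,0],[0,0,0]],[1,[0,6,0],[0,0,0]]]'
python3 -m crank '[[1,[0,6,0],[0,0,0]],[1,[0,5,0],[0,0,0]],[1,[0,3,0],[0,0,0]],[1,[0,0,0],[0,0,0]],[1,[0,0,0],[0,0,0]]]'
python3 - <<'E'
from h import *
c=cam("side"); a=c["image"][200:330,170:310]
cv2.imwrite("pics/side5.png",cv2.resize(cv2.cvtColor(a,cv2.COLOR_RGB2BGR),None,fx=4,fy=4,interpolation=cv2.INTER_CUBIC))
E
```

```text
time_s: 6.25
eef_pos: [0.5093, 0.249, 0.058]
tool_rot: [-0.636, 0.772, -0.0, 0.0]
force: [1.6, -1.0, 2.3]
finger_gap: 0.0851
time_s: 6.75
eef_pos: [0.4955, 0.2514, 0.0576]
tool_rot: [-0.636, 0.772, 0.0, -0.0]
force: [-0.0, 0.2, 0.2]
finger_gap: 0.0852
```

View pics/side5.png

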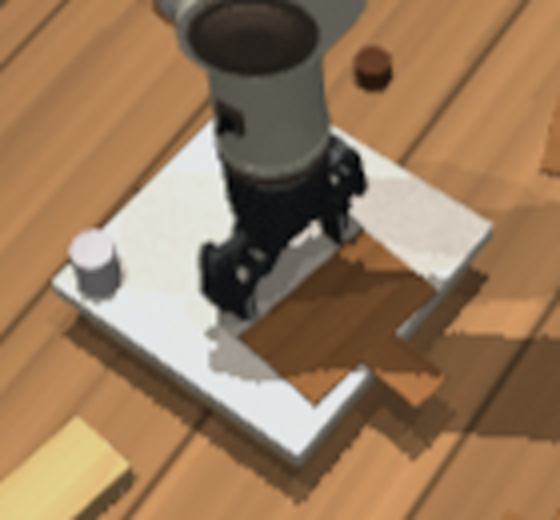

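The handle is well out over the front edge, about 45 mm. I'll back off, lift and re-measure.

```bash

python3 -m crank '[[1,[0,-8,0],[0,0,0]],[1,[0,0,-30],[0,0,0]],[1,[0,0,-40],[0,0,0]],[1,[0,0,-40],[0,0,0]],[1,[0,0,-30],[0,0,0]]]'
python3 -m crank '[[1,[0,10,0],[0,0,0]],[1,[0,20,0],[0,0,0]],[1,[0,20,0],[0,0,0]],[1,[0,10,0],[0,0,0]],[1,[0,0,0],[0,0,0]]]'
python3 - <<'E'
from pad import *
import pickle
for n in("wrist","scene","side"):
    c=cam(n); save(c,n+"6.png"); pickle.dump(c,open(n+"6.pkl","wb"))
    k,q,w=paddle(c,.074,thr=5 if n=="wrist" else 3,roi={"wrist":None,"scene":(320,160,430,280),"side":(180,215,320,335)}[n])
    print(n)
    for a,b in zip(q,w): print(a,b)
    hsv=cv2.cvtColor(c["image"],cv2.COLOR_RGB2HSV); P=cloud(c)
    if n=="wrist":
        m=np.zeros(hsv.shape[:2],np.uint8); cv2.drawContours(m,[k],-1,255,-1); print("paddle z",np.median(P[m>0][:,2]))
print(arm.read_state()["eef_pos"])
E
```

```text
time_s: 7.3
eef_pos: [0.5052, 0.25, 0.2004]
tool_rot: [-0.635, 0.772, -0.0, 0.001]
force: [0.6, -0.2, -0.4]
finger_gap: 0.0855
time_s: 7.8
eef_pos: [0.4437, 0.2617, 0.1974]
tool_rot: [-0.636, 0.771, 0.0, -0.001]
force: [-0.4, 0.1, -0.0]
finger_gap: 0.0853
wrist
[199 155] [0.4954, 0.317]
[205 247] [0.4183, 0.3324]
[261 248] [0.4082, 0.2854]
[261 304] [0.3541, 0.2968]
[298 304] [0.3477, 0.2637]
[301 244] [0.4053, 0.251]
[355 248] [0.3928, 0.206]
[362 155] [0.4709, 0.1907]
paddle z 0.07485898403934926
scene
[357 197] [0.398, 0.2063]
[354 215] [0.4712, 0.1932]
[401 222] [0.4925, 0.3155]
[402 204] [0.4216, 0.3279]
[386 200] [0.4071, 0.2859]
[387 188] [0.3555, 0.2946]
[376 187] [0.3525, 0.2636]
[377 196] [0.3914, 0.2626]
[373 199] [0.4045, 0.2502]
side
[231 283] [0.4929, 0.3131]
[247 299] [0.4234, 0.331]
[261 288] [0.409, 0.2798]
[272 300] [0.3609, 0.2953]
[280 295] [0.3499, 0.2695]
[268 283] [0.4007, 0.255]
[277 271] [0.4, 0.2064]
[262 259] [0.4613, 0.195]
[0.44596278 0.26106579 0.19773512]
```

View pics/wrist6.png

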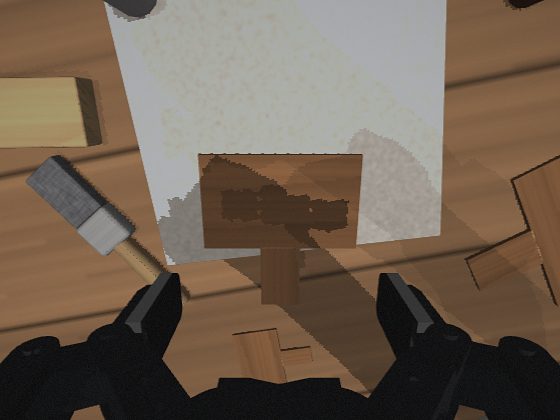

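The wrist view shows the handle end at (261–298,304), which is (0.351, 0.280). It is about 46 mm beyond the front edge and the paddle is still at -11°. I'll move over the handle, 22 mm in from its end.

```bash

python3 -m crank '[[1,[0,16,0],[0,0,0]],[0.85,[0,16,0],[0,0,0]],[0.85,[0,16,0],[0,0,0]],[0.85,[0,16,0],[0,0,0]],[0.85,[0,10,0],[0,0,0]]]'
python3 -m crank '[[0.85,[0,0,25],[0,0,0]],[0.85,[0,0,25],[0,0,0]],[0.85,[0,0,20],[0,0,0]],[0.85,[0,0,0],[0,0,0]],[0.85,[0,0,0],[0,0,0]]]'
python3 - <<'E'
from pad import *
c=cam("wrist"); save(c,"wrist7.png")
c=cam("side"); a=c["image"][200:340,190:340]
cv2.imwrite("pics/side7.png",cv2.resize(cv2.cvtColor(a,cv2.COLOR_RGB2BGR),None,fx=4,fy=4,interpolation=cv2.INTER_CUBIC))
E
```

```text
time_s: 8.45
eef_pos: [0.3701, 0.2761, 0.1979]
tool_rot: [-0.636, 0.771, 0.0, -0.0]
force: [0.1, 0.4, -0.2]
finger_gap: 0.0723
time_s: 8.95
eef_pos: [0.3719, 0.2758, 0.1281]
tool_rot: [-0.636, 0.772, 0.0, -0.0]
force: [0.7, 0.1, 1.1]
finger_gap: 0.073
```

View pics/wrist7.png

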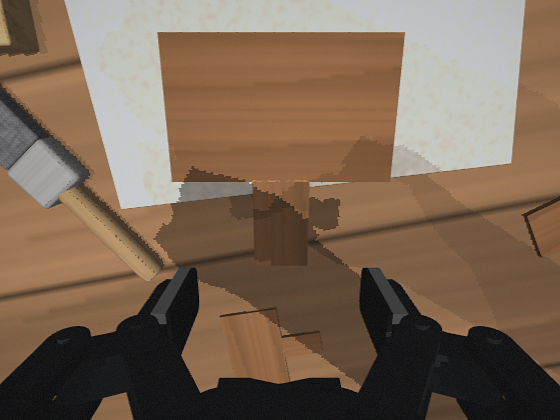

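View pics/side7.png

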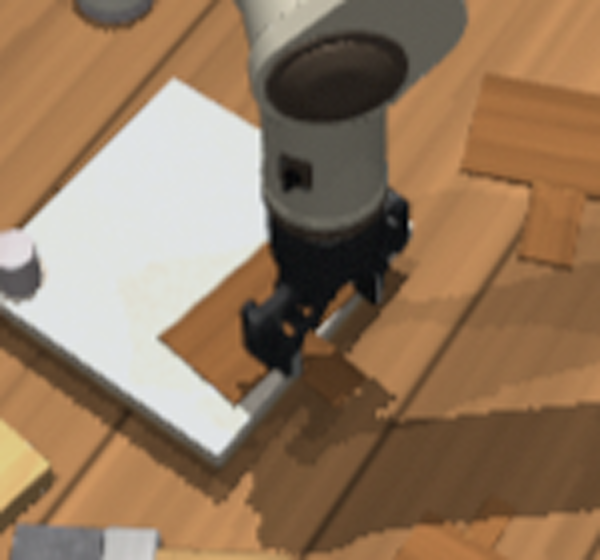

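The handle is centred between the fingers, with handle columns 253–308 against finger columns 197 and 362. I'll descend and close.

```bash

python3 -m crank '[[0.85,[0,0,20],[0,0,0]],[0.85,[0,0,20],[0,0,0]],[0.85,[0,0,20],[0,0,0]],[0.85,[0,0,12],[0,0,0]],[0.85,[0,0,6],[0,0,0]]]'
python3 -m crank '[[0.85,[0,0,0],[0,0,0]],[0.7,[0,0,0],[0,0,0]],[0.6,[0,0,0],[0,0,0]],[0.5,[0,0,0],[0,0,0]],[0.45,[0,0,0],[0,0,0]]]' 40
python3 -m crank '[[0.42,[0,0,0],[0,0,0]],[0.3,[0,0,0],[0,0,0]],[0.2,[0,0,0],[0,0,0]],[0.1,[0,0,0],[0,0,0]],[0,[0,0,0],[0,0,0]]]' 50
python3 - <<'E'
from pad import *
c=cam("wrist"); save(c,"wrist8.png")
c=cam("side"); a=c["image"][200:340,190:340]
cv2.imwrite("pics/side8.png",cv2.resize(cv2.cvtColor(a,cv2.COLOR_RGB2BGR),None,fx=4,fy=4,interpolation=cv2.INTER_CUBIC))
s=arm.read_state();print(s["eef_pos"],s["finger_gap"],s["force"])
E
```

```text
time_s: 9.55
eef_pos: [0.3724, 0.2758, 0.0496]
tool_rot: [-0.636, 0.772, 0.0, 0.0]
force: [0.0, -0.6, 0.2]
finger_gap: 0.0728
time_s: 10.05
eef_pos: [0.3726, 0.2758, 0.0503]
tool_rot: [-0.636, 0.772, -0.0, 0.0]
force: [-0.7, 0.4, -0.7]
finger_gap: 0.0383
time_s: 10.55
eef_pos: [0.3724, 0.2757, 0.0499]
tool_rot: [-0.636, 0.772, -0.0, 0.0]
force: [-1.1, -0.5, 3.3]
finger_gap: 0.0322
[0.3723881  0.27566829 0.04990822] 0.03238952743142147 [-0.28340332 -1.10169762  3.71245721]
```

View pics/wrist8.png

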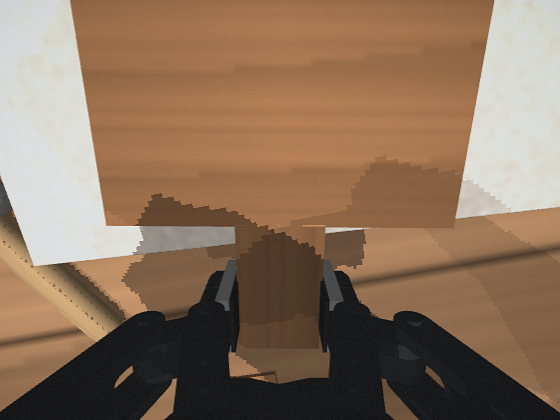

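View pics/side8.png

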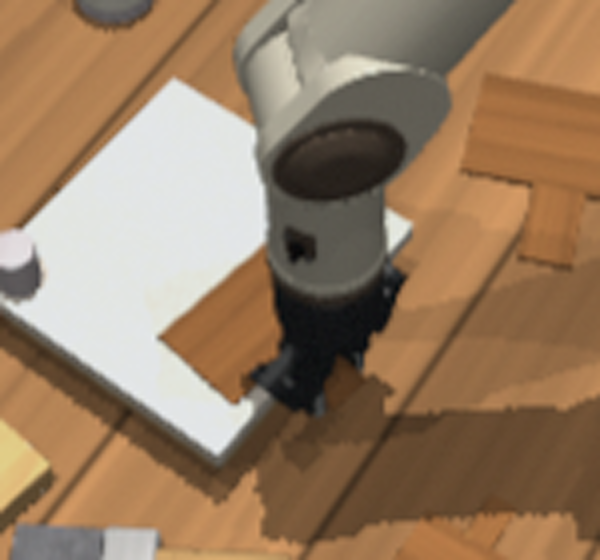

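The grip is on the handle, gap 32 mm with the pads on both sides. I'll lift.

```bash

python3 -m crank '[[0,[0,0,-5],[0,0,0]],[0,[0,0,-10],[0,0,0]],[0,[0,0,-15],[0,0,0]],[0,[0,0,-20],[0,0,0]],[0,[0,0,-20],[0,0,0]]]' 60
python3 -m crank '[[0,[0,0,-25],[0,0,0]],[0,[0,0,-25],[0,0,0]],[0,[0,0,-20],[0,0,0]],[0,[0,0,-10],[0,0,0]],[0,[0,0,0],[0,0,0]]]' 60
cat > pose.py <<'E'
from h import *
from scipy.spatial.transform import Rotation as R
# paddle pose in tool frame from wrist camera: fit plane to depth, then polygon corners
def pose(c,s,verbose=True):
    hsv=cv2.cvtColor(c["image"],cv2.COLOR_RGB2HSV); P=cloud(c)
    Rt=R.from_quat(s["tool_rot"]); L=Rt.inv().apply((P-s["eef_pos"]).reshape(-1,3)).reshape(P.shape)
    m=cv2.inRange(hsv,(5,90,30),(22,255,255)); m&=((abs(L[...,2]+.02)<.02)*255).astype(np.uint8)
    m&=((abs(L[...,0])<.09)*255).astype(np.uint8)
    m=cv2.morphologyEx(m,cv2.MORPH_OPEN,np.ones((3,3)))
    k=max(cv2.findContours(m,cv2.RETR_EXTERNAL,cv2.CHAIN_APPROX_NONE)[0],key=cv2.contourArea)
    mm=np.zeros_like(m); cv2.drawContours(mm,[k],-1,255,-1); mm=cv2.erode(mm,np.ones((5,5)))
    Q=L[mm>0]
    for _ in range(4):
        o=Q.mean(0); n=np.linalg.svd(Q-o,full_matrices=False)[2][2]; n*=-np.sign(n[2]); r=(Q-o)@n; Q=Q[abs(r)<.004]
    q=cv2.approxPolyDP(k,5,True)[:,0]
    pts=[]
    for u,v in q:
        a,d=ray(c,u,v); a=Rt.inv().apply(a-s["eef_pos"]); d=Rt.inv().apply(d); pts.append(a+d*((o-a)@n)/(d@n))
    return o,n,q,np.array(pts),m
E
python3 - <<'E'
from pose import *
s=arm.read_state(); c=cam("wrist"); save(c,"wrist9.png"); o,n,q,p,m=pose(c,s)
print(s["eef_pos"],s["finger_gap"],s["force"]); print("plane",o.round(4),n.round(3))
for a,b in zip(q,p): print(a,b.round(4))
c=cam("side"); save(c,"side9.png")
E
```

```text
time_s: 11.15
eef_pos: [0.372, 0.2755, 0.1209]
tool_rot: [-0.636, 0.772, 0.0, -0.0]
force: [0.3, 0.1, -0.5]
finger_gap: 0.0323
time_s: 11.65
eef_pos: [0.3731, 0.2763, 0.2014]
tool_rot: [-0.636, 0.772, -0.0, 0.002]
force: [-0.2, 0.5, -1.5]
finger_gap: 0.0326
[0.37305007 0.27627498 0.2013879 ] 0.03259129966294421 [-0.16633677  0.54653915 -1.46494906]
plane [-0.0004 -0.0682 -0.024 ] [ 0.001 -0.007 -1.   ]
[73  0] [-0.0651 -0.1083 -0.0238]
[106 222] [-0.0658 -0.0354 -0.0243]
[234 225] [-0.0179 -0.0341 -0.0243]
[239 348] [-0.018   0.021  -0.0247]
[318 348] [ 0.0155  0.021  -0.0246]
[325 226] [ 0.0163 -0.0337 -0.0242]
[452 226] [ 0.0641 -0.0337 -0.0242]
[489   0] [ 0.0644 -0.1082 -0.0237]
```

View pics/wrist9.png

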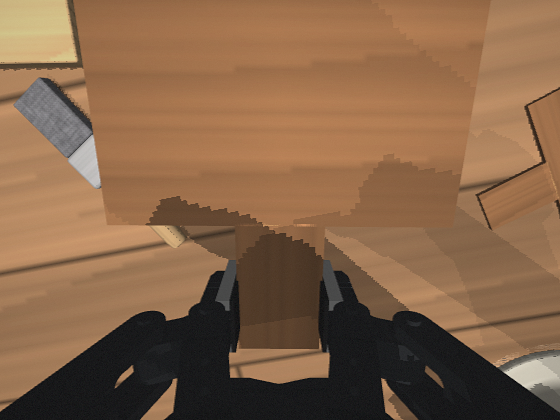

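View pics/side9.png

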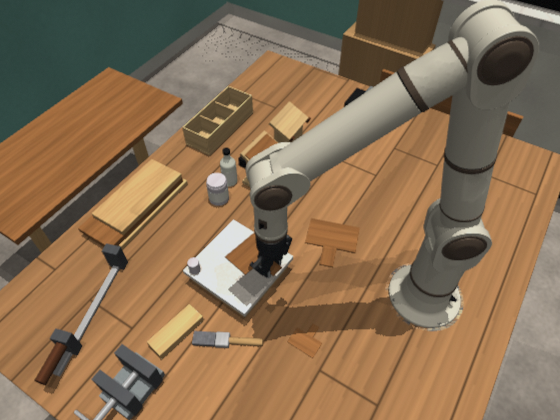

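The paddle is held rigidly and flat, with 0.4° of tilt in the tool frame and its shoulder line 34 mm ahead of the TCP. The side view now shows the stand unobstructed around (290,122), so I'll refine its pose.

```bash
python3 - <<'E'
from h import *
import pickle
for nm,box in (("scene",(85,238,176,272)),("side",(262,95,316,148))):
    c=cam(nm); pickle.dump(c,open(nm+"10.pkl","wb")); P=cloud(c); x0,y0,x1,y1=box
    a=cv2.resize(cv2.cvtColor(c["image"][y0-15:y1+30,x0-10:x1+10],cv2.COLOR_RGB2BGR),None,fx=7,fy=7,interpolation=cv2.INTER_CUBIC)
    cv2.imwrite("pics/stand_%s.png"%nm,a[:600,:800])
    hsv=cv2.cvtColor(c["image"],cv2.COLOR_RGB2HSV)
    m=np.zeros(hsv.shape[:2],np.uint8); m[y0:y1,x0:x1]=255
    m&=cv2.inRange(hsv,(15,50,120),(34,170,255))
    m&=((P[...,2]>.105)&(P[...,2]<.170)).astype(np.uint8)*255
    m=cv2.morphologyEx(m,cv2.MORPH_OPEN,np.ones((3,3)))
    Q=P[m>0]
    for _ in range(5):
        o=Q.mean(0); nn=np.linalg.svd(Q-o)[2][2]; nn*=np.sign(nn[2]); r=(Q-o)@nn; Q=Q[abs(r)<.003]
    print(nm,len(Q),nn.round(3),"tilt",np.degrees(np.arccos(nn[2])),"o",o.round(4), "z at x=.645:",o[2]+( -nn[0]*(.645-o[0])-nn[1]*(-.333-o[1]))/nn[2])
    on=np.abs((P-o)@nn)<.003; m[~on]=0
    k=max(cv2.findContours(m,cv2.RETR_EXTERNAL,cv2.CHAIN_APPROX_NONE)[0],key=cv2.contourArea)
    q=cv2.approxPolyDP(cv2.convexHull(k),4,True)[:,0]
    for u,v in q:
        a,d=ray(c,u,v); print(u,v,(a+d*((o-a)@nn)/(d@nn)).round(4))
    d=np.zeros_like(m); d[y0:y1,x0:x1]=cv2.inRange(hsv,(0,0,0),(180,255,90))[y0:y1,x0:x1]
    n,l,st,ce=cv2.connectedComponentsWithStats(d)
    for i in range(1,n):
        if st[i,4]>4: print("dark",st[i],np.round(ce[i],1),np.round(np.median(P[l==i],0),3))
E
```

```text
scene 710 [-0.396  0.     0.918] tilt 23.350293634317794 o [ 0.6815 -0.3353  0.1316] z at x=.645: 0.11584322885205686
92 264 [ 0.7356 -0.4014  0.155 ]
109 246 [ 0.6486 -0.4021  0.1174]
167 248 [ 0.6491 -0.2631  0.1176]
155 266 [ 0.735  -0.2629  0.1547]
dark [112 242   5   3  14] [113.9 243.1] [ 0.642 -0.392  0.121]
dark [162 243   4   3   9] [163.7 244.3] [ 0.641 -0.272  0.122]
side 489 [-0.426 -0.014  0.904] tilt 25.25180633128432 o [ 0.69   -0.3287  0.1387] z at x=.645: 0.11739788200062583
288 102 [ 0.7301 -0.3958  0.1566]
307 116 [ 0.6502 -0.4038  0.1187]
290 138 [ 0.643  -0.2679  0.1174]
270 122 [ 0.7266 -0.2649  0.1569]
dark [306 118   4   5   9] [307.7 120.1] [ 0.639 -0.39   0.115]
dark [275 128  27  15 161] [286.3 136.3] [ 0.683 -0.299  0.07 ]
```

```bash
sleep 4
```

```text
(no output)
```

View pics/stand_scene.png

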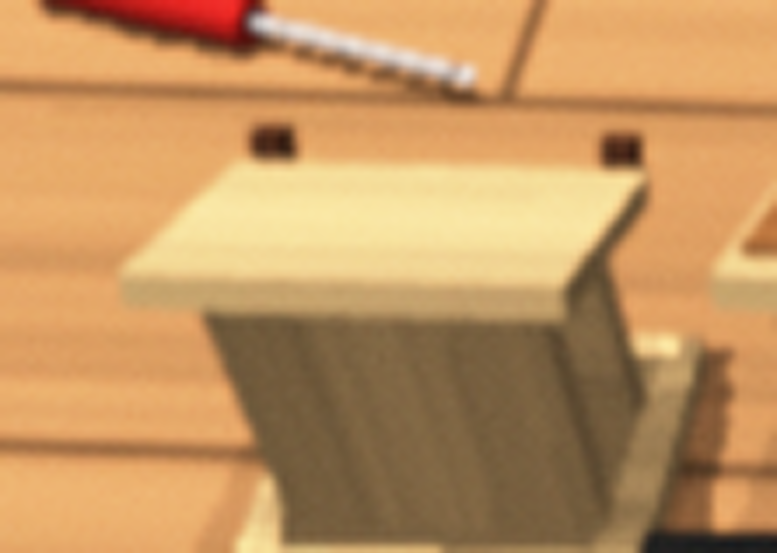

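View pics/stand_side.png

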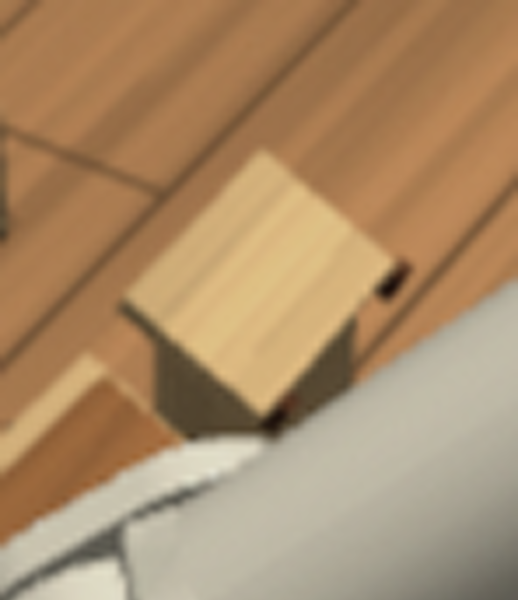

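The stand's low-edge centre comes out at (0.647, -0.333, 0.115), with a yaw of 0–1.5°. The scene and side views differ by about 4 mm in x, so I'll refine it with the wrist camera near the stops. Next I'll carry the paddle over at height.

```bash

python3 -m crank '[[0,[0,0,-20],[0,0,0]],[0,[5,-5,-30],[0,0,0]],[0,[15,-10,-25],[0,0,0]],[0,[25,-15,-5],[0,0,0]],[0,[35,-20,0],[0,0,0]]]'
python3 -m crank '[[0,[37,-23,0],[0,0,0]],[0,[37,-23,0],[0,0,0]],[0,[37,-23,0],[0,0,0]],[0,[37,-23,0],[0,0,0]],[0,[37,-23,0],[0,0,0]]]'
python3 -m crank '[[0,[37,-23,0],[0,0,0]],[0,[37,-23,0],[0,0,0]],[0,[37,-23,0],[0,0,0]],[0,[37,-23,0],[0,0,0]],[0,[37,-23,0],[0,0,0]]]'
python3 -m crank '[[0,[35,-20,0],[0,0,0]],[0,[30,-15,0],[0,0,0]],[0,[20,-10,0],[0,0,0]],[0,[10,0,0],[0,0,0]],[0,[0,0,0],[0,0,0]]]'
cat > to.py <<'E'
import sys,numpy as np
from station import arm
from scipy.spatial.transform import Rotation as R
# slope origin/yaw, paddle slope coords (mm) -> remaining tool shift(mm)/turn
SO=np.array([float(a) for a in sys.argv[1:4]]); yaw=float(sys.argv[4]); tgt=np.array([float(a) for a in sys.argv[5:8]])/1e3
Rs=R.from_euler('ZY',[np.radians(yaw),-np.radians(26)])
Rp=Rs.as_matrix(); Rt=np.stack([-Rp[:,1],-Rp[:,0],-Rp[:,2]],1)
s=arm.read_state(); Rc=R.from_quat(s["tool_rot"]).as_matrix()
rel=np.array([-.034,-.0007,-.0203])
T=SO+Rp@(tgt+rel)
print("target tcp",T.round(4),"now",np.round(s["eef_pos"],4),"force",np.round(s["force"],1),"gap",s["finger_gap"],"q",np.round(s["joint_pos"],2),"t",s["time_s"])
print("shift mm in present tool axes",(Rc.T@(T-s["eef_pos"])*1e3).round(1),"in target axes",(Rt.T@(T-s["eef_pos"])*1e3).round(1))
print("turn rotvec (tool)",R.from_matrix(Rc.T@Rt).as_rotvec().round(4))
E
python3 to.py .647 -.333 .115 1 10 0 100
```

```text
time_s: 12.35
eef_pos: [0.4062, 0.1884, 0.2802]
tool_rot: [-0.637, 0.771, 0.0, 0.001]
force: [0.9, 0.2, -0.6]
finger_gap: 0.0319
time_s: 12.85
eef_pos: [0.4831, -0.0178, 0.2787]
tool_rot: [-0.636, 0.772, 0.001, -0.001]
force: [1.3, 0.4, -0.6]
finger_gap: 0.0322
time_s: 13.35
eef_pos: [0.5606, -0.2212, 0.2782]
tool_rot: [-0.636, 0.772, 0.001, -0.001]
force: [0.5, 0.3, -0.7]
finger_gap: 0.0321
time_s: 13.85
eef_pos: [0.585, -0.3232, 0.2781]
tool_rot: [-0.635, 0.773, 0.001, -0.001]
force: [-0.5, -0.7, 0.2]
finger_gap: 0.0326
target tcp [ 0.5905 -0.3347  0.1761] now [ 0.585  -0.3232  0.2781] force [-0.5 -0.7  0.2] gap 0.032563718334060174 q [ 0.24  0.48  0.32  1.47 -0.15  1.23 -1.19] t 13.85
shift mm in present tool axes [ 10.2  -7.9 102. ] in target axes [11.6 39.9 94. ]
turn rotvec (tool) [ 0.4552 -0.0486 -0.2098]
```

```bash

python3 -m crank '[[0,[0,0,0],[0.091,-0.0097,-0.042]],[0,[0,0,0],[0.091,-0.0097,-0.042]],[0,[0,0,0],[0.091,-0.0097,-0.042]],[0,[0,0,0],[0.091,-0.0097,-0.042]],[0,[0,0,0],[0.091,-0.0097,-0.042]]]'
python3 -m crank '[[0,[0,0,0],[0,0,0]]]'
python3 to.py .647 -.333 .115 1 10 0 60
```

```text
time_s: 14.35
eef_pos: [0.5868, -0.3188, 0.2802]
tool_rot: [0.697, -0.68, 0.16, -0.163]
force: [0.0, 0.4, -1.3]
finger_gap: 0.0323
time_s: 14.45
eef_pos: [0.5832, -0.3204, 0.2783]
tool_rot: [0.695, -0.683, 0.157, -0.162]
force: [-0.2, -0.1, -1.5]
finger_gap: 0.0326
target tcp [ 0.608  -0.3344  0.1402] now [ 0.5832 -0.3204  0.2783] force [-0.2 -0.1 -1.5] gap 0.03263187326187176 q [ 0.45  0.25  0.18  1.85 -0.48  0.73 -0.63] t 14.45
shift mm in present tool axes [ 14.8  38.6 134.9] in target axes [ 14.4  38.5 135. ]
turn rotvec (tool) [-0.001   0.0029  0.0003]
```

```bash

python3 -m crank '[[0,[3,7.7,27],[0,0,0]],[0,[3,7.7,27],[0,0,0]],[0,[3,7.7,27],[0,0,0]],[0,[3,7.7,27],[0,0,0]],[0,[2.5,7.7,27],[0,0,0]]]'
python3 -m crank '[[0,[0,0,0],[0,0,0]],[0,[0,0,0],[0,0,0]]]'
python3 to.py .647 -.333 .115 1 10 0 30
python3 - <<'E'
from pose import *
import pickle
for n in("wrist","scene","side"):
    c=cam(n); save(c,n+"11.png"); pickle.dump(c,open(n+"11.pkl","wb"))
E
```

```text
time_s: 14.95
eef_pos: [0.6136, -0.3334, 0.1408]
tool_rot: [0.696, -0.681, 0.157, -0.162]
force: [0.8, -0.1, -0.3]
finger_gap: 0.0322
time_s: 15.15
eef_pos: [0.6126, -0.3341, 0.1415]
tool_rot: [0.696, -0.681, 0.157, -0.162]
force: [0.2, -1.1, -0.8]
finger_gap: 0.0322
target tcp [ 0.6212 -0.3342  0.1132] now [ 0.6126 -0.3341  0.1415] force [ 0.2 -1.1 -0.8] gap 0.03222845542604305 q [ 0.53  0.48  0.08  1.88 -0.65  0.5  -0.42] t 15.15
shift mm in present tool axes [ 0.3  4.8 29.2] in target axes [ 0.2  4.7 29.2]
turn rotvec (tool) [-0.0015  0.0034  0.0032]
```

View pics/wrist11.png

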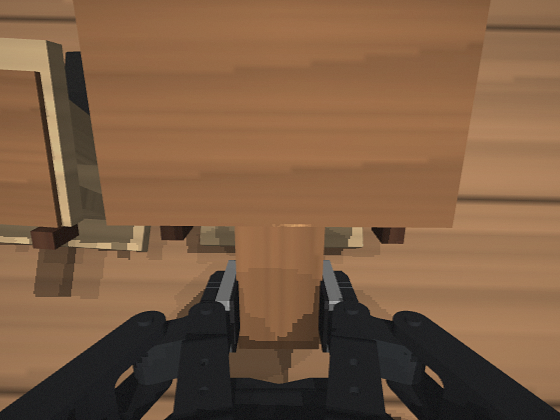

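View pics/scene11.png

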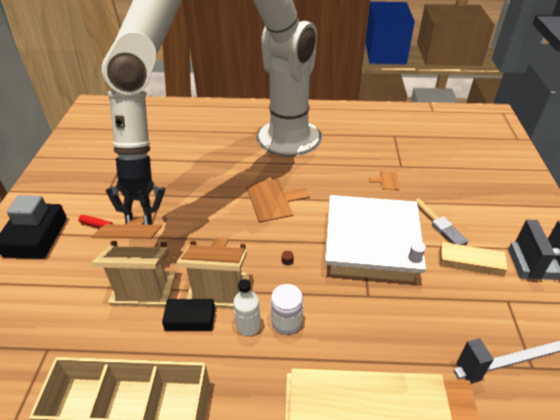

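The wrist view shows both stops just below the shoulder line, the left at (176,233) and the right at (389,235), roughly centred on the paddle at column 280. I'll measure them relative to the held paddle.

```bash
python3 - <<'E'
from pose import *
import pickle
c=pickle.load(open("wrist11.pkl","rb")); s=arm.read_state()
a=c["image"][215:255,140:430]; cv2.imwrite("pics/stops11.png",cv2.resize(cv2.cvtColor(a,cv2.COLOR_RGB2BGR),None,fx=2.7,fy=5,interpolation=cv2.INTER_NEAREST))
o,n,q,p,m=pose(c,s); print("plane",o.round(4),n.round(3)); 
for x,y in zip(q,p): print(x,y.round(4))
P=cloud(c); Rt=R.from_quat(s["tool_rot"]); L=Rt.inv().apply((P-s["eef_pos"]).reshape(-1,3)).reshape(P.shape)
# slope frame guess
Rp=R.from_euler('ZY',[np.radians(1),-np.radians(26)]); SO=np.array([.647,-.333,.115]); SL=Rp.inv().apply((P-SO).reshape(-1,3)).reshape(P.shape)
hsv=cv2.cvtColor(c["image"],cv2.COLOR_RGB2HSV)
for x0,x1 in((150,200),(368,412)):
    mm=np.zeros(hsv.shape[:2],bool); mm[226:250,x0:x1]=True; mm&=hsv[...,2]<85
    mm&=(P[...,2]>.095)&(P[...,2]<.14)
    ys,xs=np.nonzero(mm); print("px",xs.min(),xs.max(),ys.min(),ys.max(),len(xs))
    Q=SL[mm]; print(" slope mm: x",np.percentile(Q[:,0],[2,10,50,90,98]).round(4)," y",np.percentile(Q[:,1],[2,50,98]).round(4)," z",np.percentile(Q[:,2],[2,50,90,98]).round(4))
E
```

```text
plane [-0.0021 -0.0672 -0.0216] [ 0.004 -0.01  -1.   ]
[73  0] [-0.0666 -0.1074 -0.0215]
[106 224] [-0.0675 -0.0338 -0.0222]
[233 225] [-0.0199 -0.0333 -0.022 ]
[238 348] [-0.0201  0.0219 -0.0225]
[318 348] [ 0.0139  0.0219 -0.0224]
[325 226] [ 0.0147 -0.0328 -0.0219]
[451 227] [ 0.0622 -0.0324 -0.0217]
[489   0] [ 0.0629 -0.1072 -0.0209]
px 160 192 226 239 390
 slope mm: x [-0.0113 -0.0107 -0.0076 -0.0042 -0.0034]  y [0.053  0.0574 0.0647]  z [-0.0038  0.0115  0.0123  0.0126]
px 371 404 227 243 436
 slope mm: x [-0.0125 -0.0119 -0.0086 -0.0048 -0.0039]  y [-0.0663 -0.0587 -0.0545]  z [-0.004   0.012   0.013   0.0133]
```

```bash
sleep 4
```

```text
(no output)
```

View pics/stops11.png

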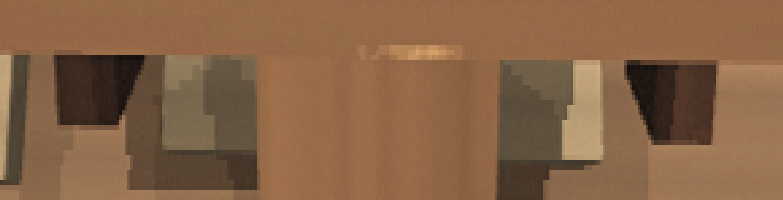

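```bash
cat > rel.py <<'E'
import sys
from pose import *
def rel(c,s,verbose=True):
    o,n,q,p,m=pose(c,s); Rt=R.from_quat(s["tool_rot"])
    Rp=R.from_euler('ZY',[np.radians(1),-np.radians(26)]); SO=np.array([.647,-.333,.115])
    # shoulder line points: extremes in x with y near -.034 ; handle corners
    W=Rp.inv().apply(Rt.apply(p)+s["eef_pos"]-SO); nn=Rp.inv().apply(Rt.apply(n))
    for a,b in zip(q,W): print("pad",a,(b*1e3).round(1))
    print("paddle normal in slope frame",nn.round(4))
    P=cloud(c); SL=Rp.inv().apply((P-SO).reshape(-1,3)).reshape(P.shape)
    hsv=cv2.cvtColor(c["image"],cv2.COLOR_RGB2HSV)
    for x0,x1 in((145,203),(365,415)):
        mm=np.zeros(hsv.shape[:2],bool); mm[226:262,x0:x1]=True; mm&=hsv[...,2]<85
        mm&=(SL[...,2]>.005)&(SL[...,2]<.02)&(abs(abs(SL[...,1])-.06)<.012)
        Q=SL[mm]*1e3; print("stop top: x",np.percentile(Q[:,0],[1,99]).round(1),"y",np.percentile(Q[:,1],[1,99]).round(1),"z",np.median(Q[:,2]).round(1),len(Q))
if __name__=="__main__":
    import pickle
    s=arm.read_state()
    c=pickle.load(open(sys.argv[1],"rb")) if len(sys.argv)>1 else cam("wrist")
    rel(c,s)
E
python3 rel.py wrist11.pkl
```

```text
pad [73  0] [89.3 64.8 62.9]
pad [106 224] [15.6 65.5 63.3]
pad [233 225] [15.4 17.8 63.1]
pad [238 348] [-39.8  17.8  63.3]
pad [318 348] [-39.8 -16.2  63.1]
pad [325 226] [ 15.  -16.8  62.9]
pad [451 227] [ 14.7 -64.3  62.7]
pad [489   0] [ 89.6 -64.7  62.4]
paddle normal in slope frame [ 0.0044 -0.0045  1.    ]
stop top: x [-11.4  -3.3] y [52.9 64.8] z 11.6 350
stop top: x [-12.8  -3.7] y [-66.5 -54.5] z 12.1 386
```

Measured in one image, the paddle is 17 mm up-slope of the stops, 1.4 mm off sideways and 57 mm above the face, with angles within 0.3°. I'll lower it 45 mm and bring it 11 mm down-slope.

```bash

python3 -m crank '[[0,[0.4,3,12],[0,0,0]],[0,[0.4,3,12],[0,0,0]],[0,[0.4,3,11],[0,0,0]],[0,[0.2,2,10],[0,0,0]],[0,[0,0,0],[0,0,0]]]'
python3 -m crank '[[0,[0,0,0],[0,0,0]]]'
python3 - <<'E'
from rel import *
s=arm.read_state(); c=cam("wrist"); save(c,"wrist12.png"); rel(c,s); print(s["eef_pos"],s["force"])
E
```

```text
time_s: 15.8
eef_pos: [0.6209, -0.3359, 0.0936]
tool_rot: [0.696, -0.682, 0.157, -0.161]
force: [-0.9, 0.8, -0.3]
finger_gap: 0.0326
time_s: 15.9
eef_pos: [0.6215, -0.3368, 0.0956]
tool_rot: [0.696, -0.682, 0.158, -0.162]
force: [0.3, 0.6, -1.7]
finger_gap: 0.0325
pad [73  0] [77.2 61.9 17.7]
pad [106 224] [ 3.6 62.6 18. ]
pad [117 226] [ 2.8 58.6 18. ]
pad [110 231] [ 0.8 61.5 18. ]
pad [113 253] [-8.3 61.7 18.1]
pad [142 254] [-8.7 50.5 18. ]
pad [155 229] [ 1.6 44.4 18. ]
pad [136 225] [ 3.2 51.4 18. ]
pad [233 225] [ 3.2 14.9 17.9]
pad [242 312] [-34.4  12.7  18. ]
pad [238 348] [-51.9  14.9  18.1]
pad [318 348] [-51.9 -19.   18. ]
pad [325 226] [  2.9 -19.7  17.8]
pad [405 227] [  2.5 -49.8  17.7]
pad [409 257] [ -9.8 -52.7  17.8]
pad [438 257] [ -9.8 -63.9  17.7]
pad [441 235] [ -0.7 -63.8  17.7]
pad [423 228] [  2.1 -56.6  17.7]
pad [452 225] [  3.3 -67.4  17.7]
pad [489   0] [ 77.4 -67.6  17.3]
paddle normal in slope frame [ 0.0042 -0.0027  1.    ]
stop top: x [-11.6  -1.6] y [52.4 53.6] z 6.6 69
stop top: x [-12.5  -2.5] y [-58.  -54.3] z 9.7 263
[ 0.62154709 -0.33681319  0.09557328] [ 0.2729961   0.57496433 -1.69093119]
```

View pics/wrist12.png

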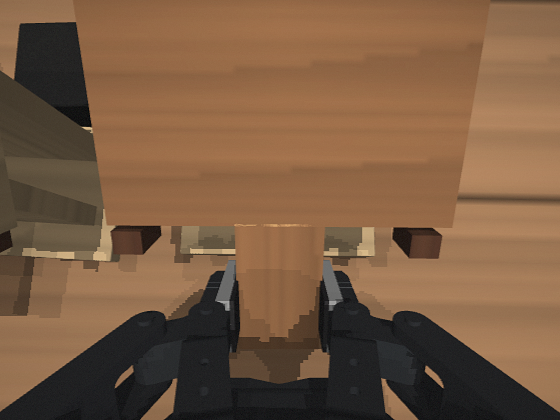

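The stops are at columns 113–142 and 409–438. The paddle is now 5 mm up-slope of them, 12 mm above the face and 1.6 mm off sideways. I'll correct and lower until I feel contact.

```bash

python3 -m crank '[[0,[-0.8,0,3],[0,0,0]],[0,[-0.7,0,3],[0,0,0]],[0,[0,0,2],[0,0,0]],[0,[0,0,0],[0,0,0]],[0,[0,0,0],[0,0,0]]]'
python3 -m crank '[[0,[0,0,1.5],[0,0,0]],[0,[0,0,0],[0,0,0]],[0,[0,0,0],[0,0,0]]]'
python3 -c "
from station import arm
s=arm.read_state();print(s['force'].round(2),s['torque'].round(2))"
python3 - <<'E'
from rel import *
s=arm.read_state(); c=cam("wrist"); save(c,"wrist13.png"); rel(c,s); print(s["eef_pos"],s["force"])
E
```

```text
time_s: 16.45
eef_pos: [0.6254, -0.3352, 0.0892]
tool_rot: [0.696, -0.682, 0.159, -0.162]
force: [-0.3, 0.6, -0.5]
finger_gap: 0.0323
time_s: 16.75
eef_pos: [0.6261, -0.3352, 0.0879]
tool_rot: [0.696, -0.682, 0.159, -0.162]
force: [0.2, -0.2, -1.3]
finger_gap: 0.0323
[ 0.15 -0.2  -1.27] [-0.01  0.61 -0.02]
pad [71  0] [77.8 64.   8.8]
pad [105 231] [ 1.4 64.8  9.2]
pad [114 232] [ 1.  61.5  9.2]
pad [103 240] [-2.3 66.1  9.2]
pad [106 264] [-12.3  66.4   9.3]
pad [137 265] [-12.7  54.4   9.2]
pad [147 254] [-8.  50.   9.2]
pad [145 236] [-0.6 49.9  9.2]
pad [149 250] [-6.4 49.   9.2]
pad [156 243] [-3.5 46.1  9.2]
pad [154 230] [ 1.8 46.3  9.2]
pad [115 225] [ 3.8 60.7  9.2]
pad [233 226] [ 3.5 16.4  9.1]
pad [243 325] [-39.8  13.9   9.3]
pad [238 348] [-51.2  16.3   9.4]
pad [318 348] [-51.1 -17.5   9.3]
pad [326 233] [  0.7 -18.7   9. ]
pad [414 235] [ -0.  -52.1   9. ]
pad [424 246] [ -4.5 -56.4   9. ]
pad [421 269] [-14.2 -56.5   9. ]
pad [452 269] [-14.2 -68.6   9. ]
pad [455 245] [ -4.1 -68.2   9. ]
pad [444 236] [ -0.4 -63.5   9. ]
pad [454 235] [ -0.  -67.2   8.9]
pad [495   
[... 318 characters left out ...]
).round(1),len(Q))
                                      ~~~~~~~~~~~~~^^^^^^^^^^^^^^^
    return _quantile_unchecked(
        a, q, axis, out, overwrite_input, method, keepdims, weights)
    return _ureduce(a,
                    func=_quantile_ureduce_func,
    ...<5 lines>...
                    overwrite_input=overwrite_input,
                    method=method)
    r = func(a, **kwargs)
    result = _quantile(arr,
                       quantiles=q,
    ...<2 lines>...
                       out=out,
                       weights=wgt)
    slices_having_nans = np.isnan(arr[-1, ...])
                                  ~~~^^^^^^^^^
IndexError: index -1 is out of bounds for axis 0 with size 0
```

View pics/wrist13.png

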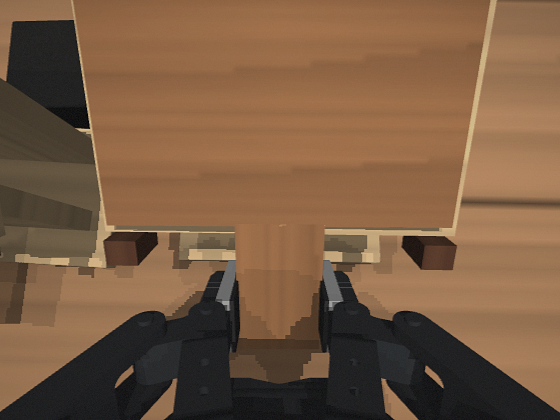

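The slope board now shows around the paddle, the stops are at rows 235–268 and the shoulder is at row 227. By my estimate there's 3 mm left to go.

```bash

python3 -m crank '[[0,[0,0,1.5],[0,0,0]],[0,[0,0,0],[0,0,0]],[0,[0,0,0],[0,0,0]]]'
python3 -m crank '[[0,[0,0,1],[0,0,0]],[0,[0,0,0],[0,0,0]],[0,[0,0,0],[0,0,0]]]'
python3 -m crank '[[0,[0,0,0.5],[0,0,0]],[0,[0,0,0],[0,0,0]],[0,[0,0,0],[0,0,0]]]'
python3 -c "
from station import arm
s=arm.read_state();print(s['force'].round(2),s['torque'].round(2))"
```

```text
time_s: 17.1
eef_pos: [0.6267, -0.3352, 0.0865]
tool_rot: [0.696, -0.682, 0.158, -0.162]
force: [0.5, 0.6, 0.0]
finger_gap: 0.0324
time_s: 17.4
eef_pos: [0.6272, -0.3352, 0.0857]
tool_rot: [0.696, -0.682, 0.159, -0.162]
force: [0.2, -0.0, -1.3]
finger_gap: 0.0324
time_s: 17.7
eef_pos: [0.6274, -0.3353, 0.0853]
tool_rot: [0.696, -0.682, 0.159, -0.162]
force: [-0.3, 0.6, -0.4]
finger_gap: 0.0323
[-0.27  0.6  -0.44] [-0.04  0.55 -0.02]
```

```bash

python3 -m crank '[[0,[0,0,1],[0,0,0]],[0,[0,0,0],[0,0,0]],[0,[0,0,0],[0,0,0]]]'
python3 -c "
from station import arm
s=arm.read_state();print(s['force'].round(2),s['torque'].round(2))"
python3 -m crank '[[0,[0,0,1],[0,0,0]],[0,[0,0,0],[0,0,0]],[0,[0,0,0],[0,0,0]]]'
python3 -c "
from h import *
s=arm.read_state();print(s['force'].round(2),s['torque'].round(2))
save(cam('wrist'),'wrist14.png')"
```

```text
time_s: 18.0
eef_pos: [0.6278, -0.3353, 0.0845]
tool_rot: [0.696, -0.682, 0.159, -0.162]
force: [-3.2, 1.7, 3.0]
finger_gap: 0.0324
[-3.16  1.75  3.02] [0.12 0.6  0.06]
time_s: 18.3
eef_pos: [0.628, -0.3353, 0.0839]
tool_rot: [0.696, -0.682, 0.159, -0.162]
force: [-6.5, 2.0, 7.2]
finger_gap: 0.0328
[-6.48  1.95  7.22] [0.24 0.67 0.14]
```

View pics/wrist14.png

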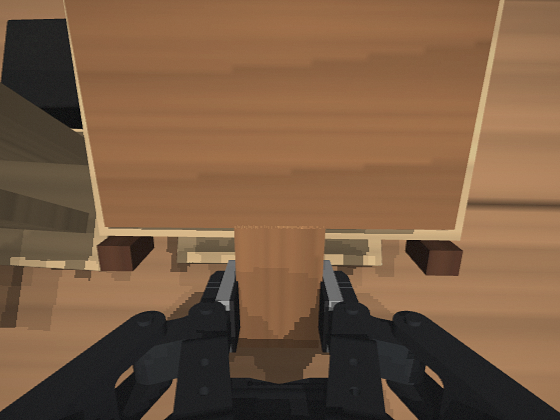

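Contact with the slope reads about 9 N, and the board is visible evenly around the blade. The shoulder at row 228 is about 3–4 mm above the stops at row 236. I'll ease the pressure and slide down the slope to the stops.

```bash

python3 -m crank '[[0,[0,0,-0.8],[0,0,0]],[0,[0,0,0],[0,0,0]]]'
python3 -m crank '[[0,[0,1,0],[0,0,0]],[0,[0,1,0],[0,0,0]],[0,[0,0,0],[0,0,0]],[0,[0,0,0],[0,0,0]]]'
python3 -m crank '[[0,[0,1,0],[0,0,0]],[0,[0,0,0],[0,0,0]],[0,[0,0,0],[0,0,0]]]'
python3 -m crank '[[0,[0,1,0],[0,0,0]],[0,[0,0,0],[0,0,0]],[0,[0,0,0],[0,0,0]]]'
```

```text
time_s: 18.55
eef_pos: [0.6278, -0.3353, 0.0843]
tool_rot: [0.696, -0.682, 0.159, -0.162]
force: [-3.8, 1.8, 4.2]
finger_gap: 0.0324
time_s: 18.95
eef_pos: [0.6276, -0.3354, 0.0843]
tool_rot: [0.696, -0.681, 0.16, -0.162]
force: [-0.0, 0.6, 5.0]
finger_gap: 0.0322
time_s: 19.25
eef_pos: [0.6263, -0.3356, 0.0836]
tool_rot: [0.696, -0.681, 0.159, -0.162]
force: [0.8, 0.8, 5.6]
finger_gap: 0.0324
time_s: 19.55
eef_pos: [0.6252, -0.3357, 0.083]
tool_rot: [0.696, -0.681, 0.159, -0.162]
force: [1.1, 1.4, 4.7]
finger_gap: 0.0319
```

```bash

python3 -m crank '[[0,[0,1,0],[0,0,0]],[0,[0,0,0],[0,0,0]],[0,[0,0,0],[0,0,0]]]'
python3 -m crank '[[0,[0,1,0],[0,0,0]],[0,[0,0,0],[0,0,0]],[0,[0,0,0],[0,0,0]]]'
python3 -c "
from h import *
s=arm.read_state();print(s['force'].round(2),s['torque'].round(2))
c=cam('wrist');save(c,'wrist15.png')
a=c['image'][205:285,80:480]; cv2.imwrite('pics/wrist15c.png',cv2.resize(cv2.cvtColor(a,cv2.COLOR_RGB2BGR),None,fx=2,fy=4,interpolation=cv2.INTER_CUBIC))"
```

```text
time_s: 19.85
eef_pos: [0.6241, -0.3357, 0.0824]
tool_rot: [0.696, -0.682, 0.159, -0.162]
force: [1.0, 0.4, 4.9]
finger_gap: 0.0321
time_s: 20.15
eef_pos: [0.6231, -0.3357, 0.082]
tool_rot: [0.696, -0.682, 0.159, -0.162]
force: [0.3, -0.2, 5.4]
finger_gap: 0.0325
[ 0.28 -0.18  5.41] [-0.11 -0.17  0.01]
```

View pics/wrist15c.png

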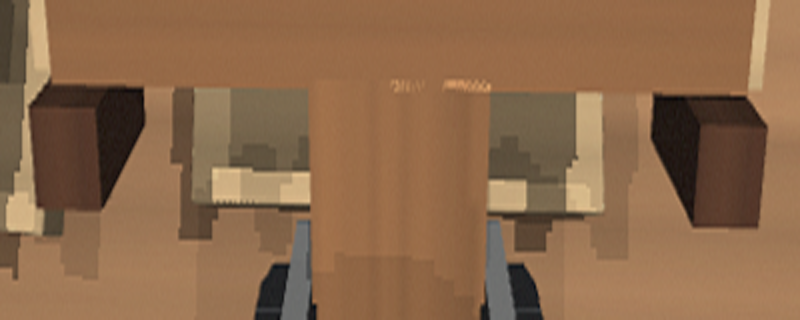

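Both shoulders now meet the stops in the crop, left at (90,88) and right at (705,95). I'll nudge once more to seat it and check the side view.

```bash

python3 -m crank '[[0,[0,1,0],[0,0,0]],[0,[0,0,0],[0,0,0]],[0,[0,0,0],[0,0,0]]]'
python3 -m crank '[[0,[0,0.7,0],[0,0,0]],[0,[0,0,0],[0,0,0]],[0,[0,0,0],[0,0,0]]]'
python3 -c "
from h import *
s=arm.read_state();print(s['force'].round(2),s['torque'].round(2))
c=cam('wrist');save(c,'wrist16.png')
a=c['image'][205:285,80:480]; cv2.imwrite('pics/wrist16c.png',cv2.resize(cv2.cvtColor(a,cv2.COLOR_RGB2BGR),None,fx=2,fy=4,interpolation=cv2.INTER_CUBIC))"
python3 to.py .647 -.333 .115 0.5 0 0 0
```

```text
time_s: 20.5
eef_pos: [0.623, -0.3356, 0.082]
tool_rot: [0.696, -0.681, 0.16, -0.162]
force: [1.6, -0.1, 4.9]
finger_gap: 0.0323
time_s: 20.8
eef_pos: [0.6228, -0.3356, 0.082]
tool_rot: [0.696, -0.681, 0.16, -0.162]
force: [1.6, 1.2, 5.1]
finger_gap: 0.0324
[1.64 1.2  5.05] [-0.02 -0.65 -0.07]
target tcp [ 0.6253 -0.3339  0.0818] now [ 0.6229 -0.3356  0.082 ] force [3.1 0.6 5.8] gap 0.03206766429707057 q [ 0.59  0.58 -0.    1.88 -0.73  0.39 -0.33] t 20.85
shift mm in present tool axes [-1.7 -2.2  1.3] in target axes [-1.7 -2.2  1.2]
turn rotvec (tool) [-0.0058  0.0039  0.011 ]
```

View pics/wrist16c.png

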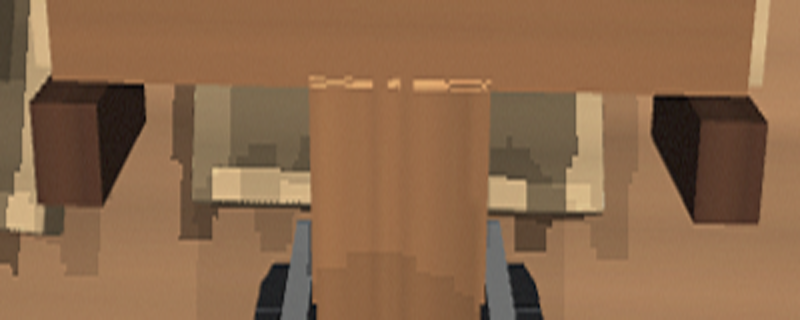

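The TCP stalled against the stops. I'll ease off the push and release gradually.

```bash

python3 -m crank '[[0,[0,-1.2,0],[0,0,0]],[0,[0,0,0],[0,0,0]]]' 20
python3 -m crank '[[0.3,[0,0,0],[0,0,0]],[0.4,[0,0,0],[0,0,0]],[0.5,[0,0,0],[0,0,0]],[0.6,[0,0,0],[0,0,0]],[0.65,[0,0,0],[0,0,0]]]'
python3 -m crank '[[0.65,[0,0,0],[0,0,0]]]'
python3 - <<'E'
from h import *
c=cam('wrist');save(c,'wrist17.png')
E
```

```text
time_s: 21.05
eef_pos: [0.6229, -0.3356, 0.0819]
tool_rot: [0.696, -0.682, 0.159, -0.162]
force: [1.5, 0.9, 6.4]
finger_gap: 0.0325
time_s: 21.55
eef_pos: [0.6211, -0.3351, 0.0802]
tool_rot: [0.696, -0.682, 0.158, -0.161]
force: [-0.5, -0.1, 0.4]
finger_gap: 0.0554
time_s: 21.65
eef_pos: [0.6215, -0.3352, 0.0807]
tool_rot: [0.696, -0.682, 0.158, -0.161]
force: [-0.5, 0.3, -0.0]
finger_gap: 0.0554
```

View pics/wrist17.png

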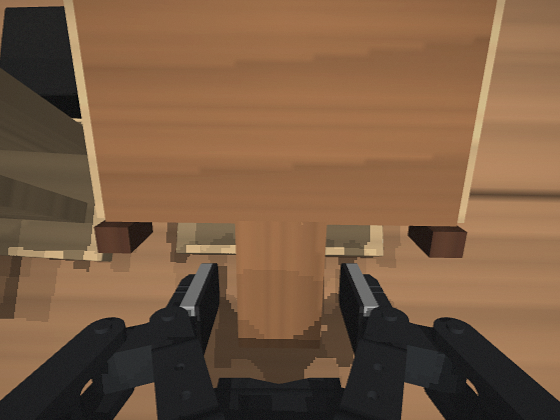

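The paddle is released, with its shoulders on both stops at row ~222 and even margins either side. I'll retreat straight out along the tool axis and check.

```bash

python3 -m crank '[[0.65,[0,0,-5],[0,0,0]],[0.65,[0,0,-10],[0,0,0]],[0.65,[0,0,-20],[0,0,0]],[0.65,[0,0,-30],[0,0,0]],[0.65,[0,0,-30],[0,0,0]]]'
python3 -m crank '[[0.65,[0,0,-25],[0,0,0]],[0.65,[0,0,0],[0,0,0]],[0.65,[0,0,0],[0,0,0]]]'
python3 - <<'E'
from pose import *
import pickle
s=arm.read_state()
for n in("wrist","scene","side"):
    c=cam(n); save(c,n+"18.png"); pickle.dump(c,open(n+"18.pkl","wb"))
c=pickle.load(open("wrist18.pkl","rb")); P=cloud(c); hsv=cv2.cvtColor(c["image"],cv2.COLOR_RGB2HSV)
Rp=R.from_euler('ZY',[np.radians(.5),-np.radians(26)]); SO=np.array([.645,-.334,.117]); SL=Rp.inv().apply((P-SO).reshape(-1,3)).reshape(P.shape)
m=cv2.inRange(hsv,(5,90,60),(18,255,255)); m&=((abs(SL[...,2]-.004)<.012)&(abs(SL[...,1])<.075)&(SL[...,0]>-.07)&(SL[...,0]<.1)).astype(np.uint8)*255
m=cv2.morphologyEx(m,cv2.MORPH_OPEN,np.ones((3,3)))
k=max(cv2.findContours(m,cv2.RETR_EXTERNAL,cv2.CHAIN_APPROX_NONE)[0],key=cv2.contourArea); q=cv2.approxPolyDP(k,5,True)[:,0]
Q=SL[cv2.erode(m,np.ones((5,5)))>0]; o=Q.mean(0); n=np.linalg.svd(Q-o,full_matrices=False)[2][2]; n*=np.sign(n[2]); print("normal in slope",n.round(3),o.round(4))
for u,v in q: print(u,v,(SL[v,u]*1e3).round(1))
E
```

```text
time_s: 22.2
eef_pos: [0.5793, -0.3361, 0.1678]
tool_rot: [0.696, -0.682, 0.158, -0.162]
force: [1.1, -0.2, 1.0]
finger_gap: 0.0554
time_s: 22.5
eef_pos: [0.5693, -0.3368, 0.1904]
tool_rot: [0.696, -0.682, 0.16, -0.162]
force: [1.1, -0.0, -0.2]
finger_gap: 0.0556
normal in slope [0.022 0.001 1.   ] [0.0398 0.0004 0.0028]
172 21 [93.9 69.7 -0.9]
176 71 [64.  69.4 -0.4]
182 71 [63.7 64.5  2.8]
177 87 [53.9 69.6 -0.9]
184 91 [51.2 63.8  3.8]
182 164 [ 1.5 70.  -0.3]
201 169 [-0.9 55.   5.9]
185 170 [-1.3 65.6  8.4]
185 183 [-10.5  66.1   9.2]
201 184 [-11.1  54.9   8.9]
200 170 [-1.2 55.   8.7]
214 165 [ 1.6 46.   3.7]
254 169 [-1.  17.5  3.3]
256 240 [-55.5  16.6   3.6]
299 241 [-56.1 -16.2   3.2]
303 170 [ -1.2 -17.6   3.8]
353 170 [ -0.9 -53.4   3.3]
355 186 [-11.2 -54.2   9.9]
371 186 [-11.  -65.4  10.2]
372 175 [ -3.5 -66.    8.1]
365 172 [ -1.4 -60.8   8.3]
374 170 [ -1.5 -69.7  -1.1]
375 102 [ 45.5 -64.7   3.7]
388 24 [ 93.3 -69.6  -0.1]
```

View pics/wrist18.png

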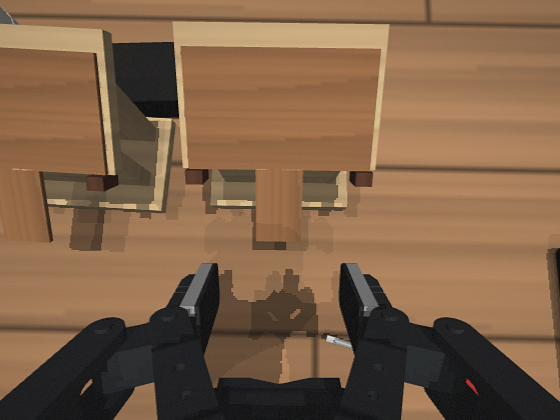

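View pics/scene18.png

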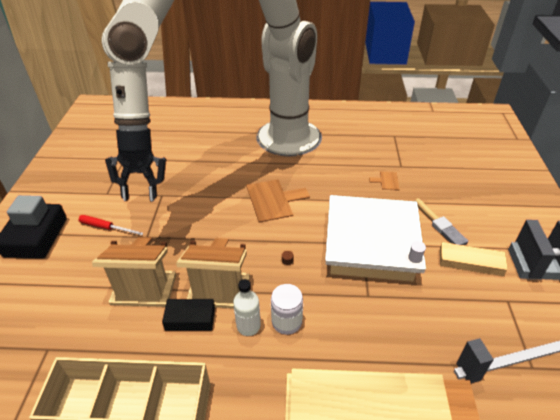

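The wrist view shows the paddle flat on the stand with its shoulder line (row ~170) against both stops at (196,177) and (362,178). The stops sit at x -1 to -11 mm and the handle points down between them. The margins either side are equal, and the scene view shows every bystander where it was. Handing in.

```bash
python3 -c "
from station import arm
s=arm.read_state();print(s['time_s'],s['force'].round(1),abs(s['qvel']).max()); print(arm.close_job())"
```

```text
22.65 [0.3 0.9 0.6] 0.009876450485542974
the job is handed in; nothing more can be done
None
```

The paddle is lying released on the empty stand, and I handed the job in at 22.65 s of the 48 s allowed. The hand-in gave no verdict.

**What I did:** I pulled the paddle towards the robot with the open fingers behind its far edge, until the handle stuck out about 46 mm over the front edge. I then gripped the handle by its sides and lifted it clear. I tilted it 26° and lowered it onto the slope until I felt contact. Then I slid it down until it stalled against both stops, released it and backed straight out.

**Last checks from the wrist camera:**
- **Position:** the shoulders touch both stops to within about 1 mm. The paddle is centred to within about 1 mm, and the handle end is about 56 mm down-slope.
- **Angle:** the paddle lies within about 1.3° of the slope. That figure includes some stop and slope pixels.
- **Clearance:** the gripper is clear, and the force reading was down to noise level.
- **Bystanders:** the scene picture shows none of them visibly moved. I judged this by eye and did not measure it.

**Disagreements:**
- The scene and side cameras differed by about 4 mm on the stand's x position. Wrist readings also shifted by about 2 mm between poses, so I set the final fit from the paddle and stops in the same wrist image, plus touch.
- The gripper read 32 mm closed on a handle given as 34 mm.

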